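# Unpack the gluing stack at the puzzle desk

### The job

The glue has set on three re-backed wooden puzzle pieces that were pressed in one stack under a brass weight. Take the stack apart from the top down, one thing at a time and leaving the rest of the stack where it stands: stand the weight in the middle of its square cork-topped stand, then lay each piece flat on the floor of the tray of its own shape (round, hexagonal, oblong). Set everything down rather than dropping it, keep things level, and leave the bell and the magnifier where they are.

Things in the scene. Friction and masses are not known exactly. Their poses are not given: they have to be found in the camera images.
- weight: Brass pressing weight on top of the stack, about 0.24 kg, 52 mm tall: a plain cylinder 32 mm in diameter and 30 mm high, a 12 mm neck, and a 20 mm wide knob from 40 to 52 mm height. Origin at the centre of its underside, z up along its axis.
- disc: Round wooden puzzle piece, second from the top: a disc 46 mm in diameter, 24 mm thick. Origin at the centre of its underside, z up.
- hexagon: Hexagonal wooden puzzle piece, third from the top: regular hexagon 56 mm across flats (65 mm across corners), 24 mm thick. Origin at the centre of its underside, z up; its x axis points at a corner, so the flats face 30, 90, 150 degrees and so on from x.
- oblong: Oblong wooden puzzle piece at the bottom of the stack, on a thin grey felt-covered pad (130 x 105 mm, 6 mm thick, fixed to the desk): 104 mm long along its x, 64 mm wide along its y, 24 mm thick. Origin at the centre of its underside, z up. The pieces in the stack may be turned a little against one another and lie a few mm off centre.
- stand: The weight's stand, fixed to the desk: a square wooden block 76 mm wide with a cork square 66 mm wide on top; cork top 19 mm above its origin (centre of its underside, on the desk). z up, sides along x and y.
- tray_round: Round wooden tray for the round piece, fixed to the desk: 84 mm outside, well 60 mm in diameter; grey felt floor 6 mm and rim top 12 mm above its origin (centre of its underside, on the desk). A 24 mm piece lying in it stands 18 mm above the rim, so hold pieces by their upper part or the fingers meet the rim.
- tray_hex: Hexagonal wooden tray for the hexagonal piece, fixed to the desk: 94 mm across flats outside, hexagonal well 70 mm across flats (the piece fits at any turn); floor 6 mm and rim top 12 mm above its origin (centre of its underside). x axis points at a corner.
- tray_oblong: Oblong wooden tray for the oblong piece, fixed to the desk: 142 x 102 mm outside, well 118 mm along its x and 78 mm along its y; floor 6 mm and rim top 12 mm above its origin (centre of its underside). The piece goes in with its length along the tray's length, either way round.
- bell: Brass desk bell on a round wooden foot, 74 mm in diameter and 53 mm tall, standing loose among the trays; to be left alone. Origin at the centre of its underside.
- magnifier: Tortoiseshell magnifier with a 93 mm round rim and a handle about 90 mm long, lying loose, 15 mm high; to be left alone. Origin under the lens centre, handle towards its -x. Other clutter, all fixed: a glue pot (34 mm wide, 54 mm tall) and a small sanding block (25 mm tall) between the trays, a square tray with a triangular piece already in it, a biscuit-style tin, a clamp, a brush cup (brushes up to 190 mm) at the sides.
Mind the look-alikes: they are no part of the job. Leave any grey look-alike of the disc alone. Leave any blue look-alike of the weight alone.

How it is judged (in metres and radians):
On the way, in this order (a step that is already met when the one before it is completed fails the run):
1. the weight stands on its cork-topped stand, let go, the three pieces still stacked (horizontal distance between weight and stand below 0.018 m and z of weight in the frame of stand between 0.016 and 0.0225 m and angle between weight's own z axis and vertical below 0.06 rad and contact force between weight and the fingers below 0.2 N and linear speed of weight below 0.02 m/s and distance of each of disc, hexagon, oblong from where it was at the start of the episode below 0.025 m), for 0.2 s.
2. the round piece lies in the round tray, let go, the two pieces below still stacked (horizontal distance between disc and tray_round below 0.015 m and z of disc in the frame of tray_round below 0.0088 m and angle between disc's own z axis and vertical below 0.06 rad and contact force between disc and the fingers below 0.2 N and linear speed of disc below 0.02 m/s and distance of each of hexagon, oblong from where it was at the start of the episode below 0.025 m), for 0.2 s.
3. the hexagonal piece lies in the hexagonal tray, let go, the oblong still on the pad (horizontal distance between hexagon and tray_hex below 0.015 m and z of hexagon in the frame of tray_hex below 0.0088 m and angle between hexagon's own z axis and vertical below 0.06 rad and contact force between hexagon and the fingers below 0.2 N and linear speed of hexagon below 0.02 m/s and distance of oblong from where it was at the start of the episode below 0.025 m), for 0.2 s.
4. the oblong piece lies in the oblong tray, let go (horizontal distance between oblong and tray_oblong below 0.015 m and z of oblong in the frame of tray_oblong below 0.0088 m and angle between oblong's own z axis and vertical below 0.06 rad and contact force between oblong and the fingers below 0.2 N and linear speed of oblong below 0.02 m/s), for 0.2 s.
At the end, for the whole second after the job is handed in: The weight stands upright on the cork top of its stand (centre within 18 mm of the stand's centre), and the round, hexagonal and oblong pieces each lie flat on the floor of the tray of their own shape (underside within about 3 mm of the floor, centre within 15 mm); all are let go and at rest (all of step 4 and horizontal distance between weight and stand below 0.018 m and z of weight in the frame of stand between 0.016 and 0.0225 m and angle between each of weight, disc, hexagon's own z axis and vertical below 0.06 rad and contact force between each of weight, disc, hexagon and the fingers below 0.2 N and linear speed of each of weight, disc, hexagon below 0.02 m/s and horizontal distance between disc and tray_round below 0.015 m and z of disc in the frame of tray_round below 0.0088 m and horizontal distance between hexagon and tray_hex below 0.015 m and z of hexagon in the frame of tray_hex below 0.0088 m); the robot touches nothing.
It fails at once if the bell is shoved or tipped (20 mm) (distance of bell from where it was at the start of the episode above 0.02 m or angle between bell's own z axis and vertical above 0.4 rad).
It fails at once if the magnifier is shoved (20 mm) (distance of magnifier from where it was at the start of the episode above 0.02 m).
It fails at once if a stacked thing is toppled or tipped past 30 degrees (angle between any of weight, disc, hexagon, oblong's own z axis and vertical above 0.52 rad).
It fails at once if a stacked thing is dropped (falls freely faster than 0.7 m/s, some 25 mm) ((contact force between weight and the fingers below 0.01 N and contact force between weight and the arm below 0.01 N and linear speed of weight above 0.7 m/s) or (contact force between disc and the fingers below 0.01 N and contact force between disc and the arm below 0.01 N and linear speed of disc above 0.7 m/s) or (contact force between hexagon and the fingers below 0.01 N and contact force between hexagon and the arm below 0.01 N and linear speed of hexagon above 0.7 m/s) or (contact force between oblong and the fingers below 0.01 N and contact force between oblong and the arm below 0.01 N and linear speed of oblong above 0.7 m/s)).
It also fails if it takes over 128 s, if anything falls off the work surface, if the arm or the gripper's body presses on something with over 40 N, if the wrist force passes 120 N, or if a joint passes its speed limit or range.

### The arm

A 6-joint arm with a two-finger parallel gripper is mounted at the origin on the work surface. World frame = base frame: x ahead of the robot, y to its left, z up, the work surface at z = 0. Lengths are in mm, angles in rad, forces in N, time in s.
With the tool pointing down it reaches from about 250 to 800 mm from the base axis. Payload 8.5 kg.
Tool frame: the origin (TCP) lies on the front face of the gripper's body, between the roots of the fingers; the fingertips stand 73 mm ahead of it and the grasp point (between the pads) lies 54 mm ahead of it; x points along the fingers, y is the direction in which the jaws open and shut, and the axes are right-handed (so a half turn about x gives the same grasp; the last joint's range is limited). The gripper opens to 85 mm and grips with 20 to 120 N. Pads are 22 mm wide; open, the fingers measure 114 mm over their backs; the gripper's body (76 mm by 85 mm) begins 54 mm behind the grasp point. The pads swing forward as they close: fully open they stand 13 mm farther back than shut.
Start: joints at [1.176, 0.238, -0.013, 1.319, 0, 1.571], TCP at [201.912, 484.581, 303.876] pointing down, gripper open.
Joint ranges: [-2.66, 2.66], [-1.03, 1.9], [-1.14, 1.46], [-1.82, 2.27], [-1.45, 1.34], [-3.14, 3.14]. Speed limits (rad/s): [2.22, 2.22, 2.79, 3.14, 3.14, 3.14].

### API

Orientations are given as [roll, pitch, yaw] about the fixed x, y, z axes, in that order (R = Rz(yaw) Ry(pitch) Rx(roll)).
In Python, from bench import manip gives the robot as it stands. The module is installed in compiled form; this text tells all that it offers.
- The arm moves only by the tool step_arm, never from a script. Its argument "commands" is a list of rows, each an object of numbers: "jaw": the closure in counts, from 0 (fully open) to 255 (shut); "tx", "ty", "tz": the shift along the tool's x, y, z in cm; "yaw": the turn about the tool's x in degrees. A call has 1 to 20 rows; each row is the pose to reach, as a shift and turn from the pose commanded when the call began, along the tool's axes at that moment; what a row does not reach only later rows make up. A row lasts 1/12 s, in which the tool goes at most 41.7 mm and 7.16 degrees, less where a joint would pass 70% of its speed; a pose out of reach is approached as far as the arm can. A call with a gripper value outside its range is refused whole. The fingers move at their own pace and stop on an object; "newtons" is the grip in N (left out, the last holds). Time passes only in rows, so rows that repeat a pose let the fingers close. It gives the time, the measured TCP pose, the force and the opening at its end, in the units of the state.
- manip.get_state(): the state, without advancing time (a new reading comes with each control period).
- manip.snapshot(name): name is "scene" or "top" or "wrist"; returns a dict with "color" (480x640x3 uint8, red, green, blue), "K" (3x3 intrinsics, pixels), "k1" (the pictures are not rectified: a ray, as slopes to the right and down, at radius r is drawn at 1 + k1 r^2 times it, then the intrinsics apply), "view" (4x4, takes a point from world to camera coordinates). Camera axes: x right, y down, z forward; pixel columns grow to the right and rows downward; lengths in mm; the calibration is good to about 2 mm. A picture is of the moment at which its call begins. There is no depth.
- manip.close_job(): hands the job in, once; it reports no verdict.
The state is a dict: "t": time; "joints": joint angles; "qd": joint speeds; "joint_efforts": joint torques, N m; "eef_pos": TCP position; "eef_rot": TCP orientation; "wrist_force": force on the tool from outside, world axes, zero at the start; "moment": the same for the moment, N m; "grip_width": finger opening in mm.
Only numpy, scipy, OpenCV 4.12 (cv2) and the standard library are available. Lean on these libraries where they do the work, as an engineer would, in place of code of your own. Each camera call takes 0.05 s, during which the arm holds its last target.

## Working session

There is one attempt and no reset: what is moved stays moved. The work goes in short steps, Python scripts to look and compute and a tool call to move; the robot and the scene stay as the last step left them, time stands still between calls to the robot, and variables do not carry over. Pictures are saved under pics/ and viewed, and the job is handed in when it is done.

Besides the shell and the picture viewer there is one more tool, called after "Request:" as name([rows], argument=value, ...), one row to a line, values as JSON. step_arm: Moves the arm, as the interface text tells. Its arguments: {"type":"object","properties":{"commands":{"type":"array"},"newtons":{"type":"number"}},"required":["commands"]}

```bash
mkdir -p pics
cat > h.py <<'E'
import numpy as np, cv2, sys
from bench import manip
def snap(n,f):
    s=manip.snapshot(n); cv2.imwrite('pics/'+f,s['color'][:,:,::-1]); np.savez('pics/'+f[:-4]+'.npz',**{k:s[k] for k in('color','K','k1','view')}); return s
def load(f): return np.load('pics/'+f+'.npz')
def proj(s,P):
    P=np.atleast_2d(P).astype(float); V=s['view']; c=P@V[:3,:3].T+V[:3,3]; a=c[:,:2]/c[:,2:]
    r2=(a**2).sum(1,keepdims=True); a=a*(1+float(s['k1'])*r2); K=s['K']
    return np.c_[K[0,0]*a[:,0]+K[0,2],K[1,1]*a[:,1]+K[1,2]]
def back(s,uv,z):
    uv=np.atleast_2d(uv).astype(float);K=s['K']
    d=(uv-[K[0,2],K[1,2]])/[K[0,0],K[1,1]]; a=d.copy()
    for _ in range(30): a=d/(1+float(s['k1'])*(a**2).sum(1,keepdims=True))
    V=s['view'];R=V[:3,:3];c=-R.T@V[:3,3]
    D=np.c_[a,np.ones(len(a))]@R
    return c+D*((z-c[2])/D[:,2])[:,None]
E
python3 - <<'E'
from h import *
for n in('scene','top','wrist'):
    s=snap(n,n+'0.png'); print(n,s['K'].tolist(),s['k1'],(-s['view'][:3,:3].T@s['view'][:3,3]).round(), s['view'][:3,:3].round(2).tolist())
print(manip.get_state())
E
```

```text
scene [[612.0190820789661, 0.0, 319.23413762005026], [0.0, 612.0190820789661, 236.17121524211947], [0.0, 0.0, 1.0]] -0.027376394884174305 [1608. -262.  983.] [[0.34, 0.94, -0.01], [0.61, -0.23, -0.75], [-0.71, 0.25, -0.66]]
top [[508.2512678148734, 0.0, 327.4714855943541], [0.0, 508.2512678148734, 240.67428452817254], [0.0, 0.0, 1.0]] 0.025918885373146735 [ 477.   65. 1018.] [[0.02, -1.0, 0.01], [-0.99, -0.02, -0.13], [0.13, -0.0, -0.99]]
wrist [[330.7601694521229, 0.0, 317.3277698013509], [0.0, 330.7601694521229, 248.00129514835726], [0.0, 0.0, 1.0]] -0.052097899689531345 [135. 513. 374.] [[0.38, 0.92, -0.0], [0.88, -0.37, 0.29], [0.26, -0.11, -0.96]]
{'t': 0.15, 'joints': array([ 1.17599671e+00,  2.38675345e-01, -1.40792216e-02,  1.31918306e+00,
        2.11185974e-05,  1.57081441e+00]), 'qd': array([-0.00033234, -0.00110476,  0.00268595, -0.00052483,  0.00063876,
        0.00016317]), 'joint_efforts': array([ 1.23791788e-04, -5.39078236e+01,  3.46597481e+01,  1.44098117e-02,
        5.11323583e-05,  8.56080987e-06]), 'eef_pos': array([201.83104004, 484.39575748, 303.40102024]), 'eef_rot': array([-1.58928009,  1.56965483, -1.98409781]), 'wrist_force': array([ 1.00404166,  0.02818928, -0.02435544]), 'moment': array([-0.03277851,  0.05811331, -0.03049816]), 'grip_width': 85.39055811461294}
```

View pics/scene0.png

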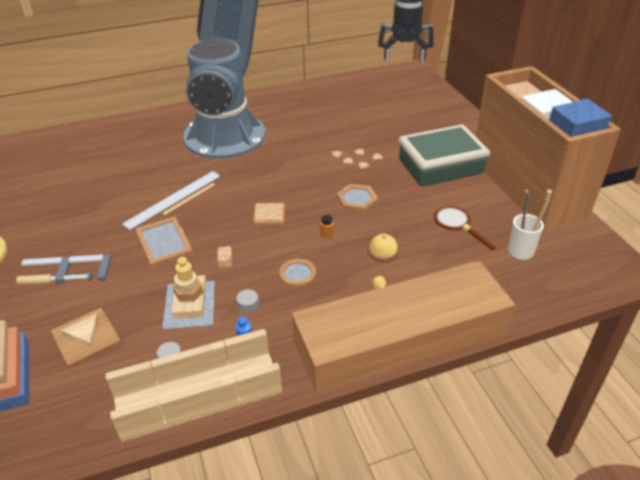

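View pics/top0.png

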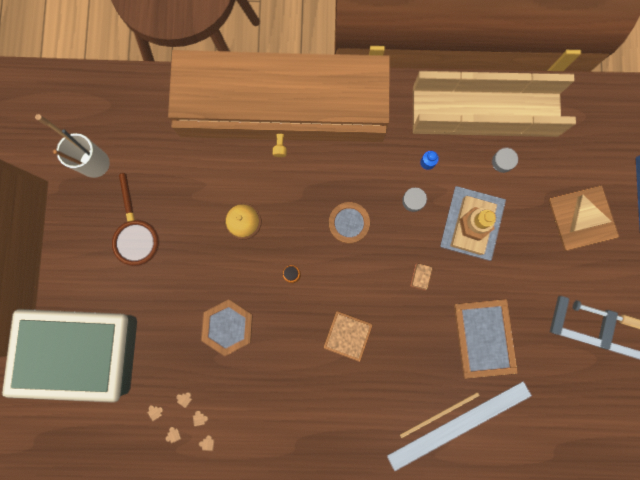

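View pics/wrist0.png

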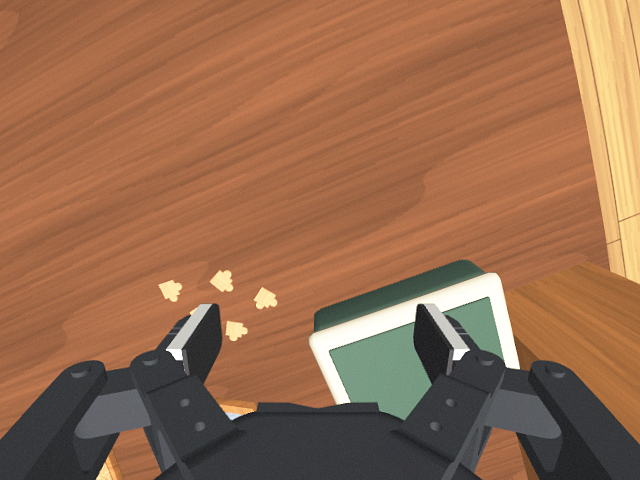

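The brass weight sits on the stack at top-view (487,217). There is one blue look-alike at (430,159). Grey disc look-alikes are at (415,199) and (505,159). The trays are round (350,222), hex (227,327) and oblong (486,338). The cork stand is at (348,336), the bell at (243,221) and the magnifier at (135,242). Next I'll take close crops.

Run:
```python
from h import *
im=cv2.imread('pics/top0.png')
def crop(n,x,y,w,h,k): cv2.imwrite('pics/'+n,cv2.resize(im[y:y+h,x:x+w],None,fx=k,fy=k,interpolation=cv2.INTER_CUBIC))
crop('c_stack.png',430,180,90,85,7)
crop('c_hex.png',190,290,200,80,4)
crop('c_round.png',310,190,80,65,8)
crop('c_obl.png',440,290,90,95,6)
im=cv2.imread('pics/scene0.png')
crop('c_sstack.png',150,250,75,80,7)
```

```text
(no output)
```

View pics/c_stack.png

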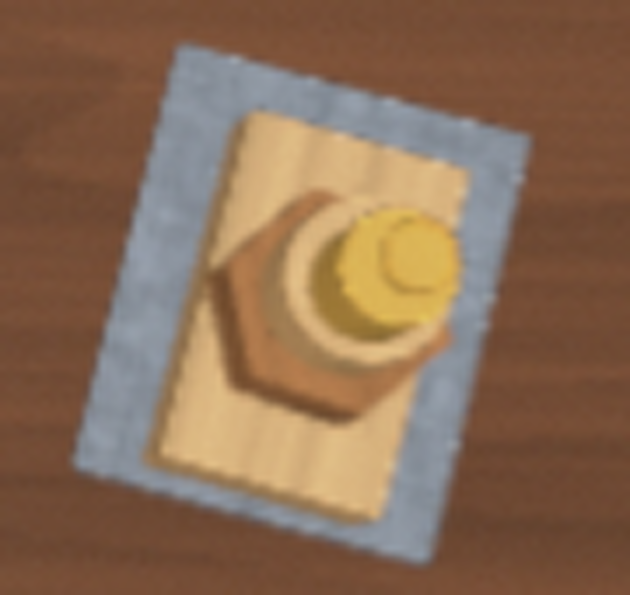

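View pics/c_sstack.png

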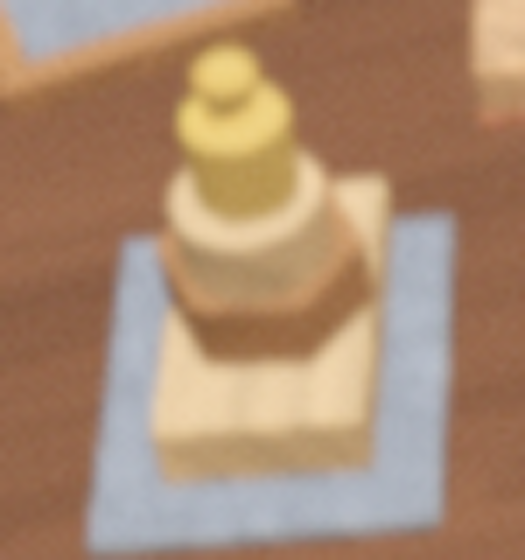

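View pics/c_hex.png

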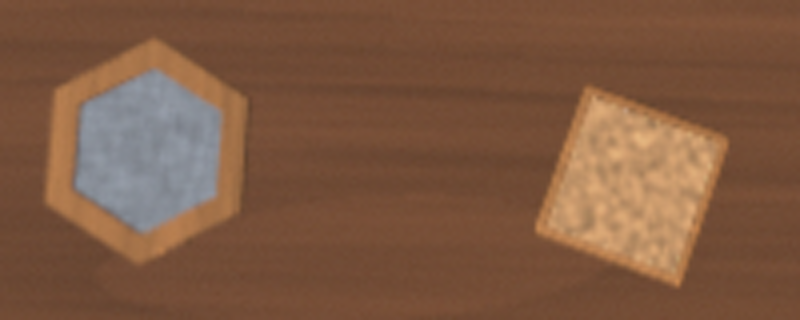

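View pics/c_round.png

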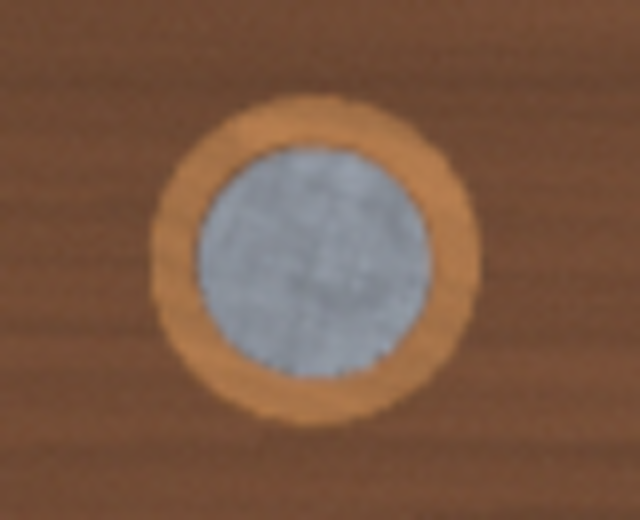

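View pics/c_obl.png

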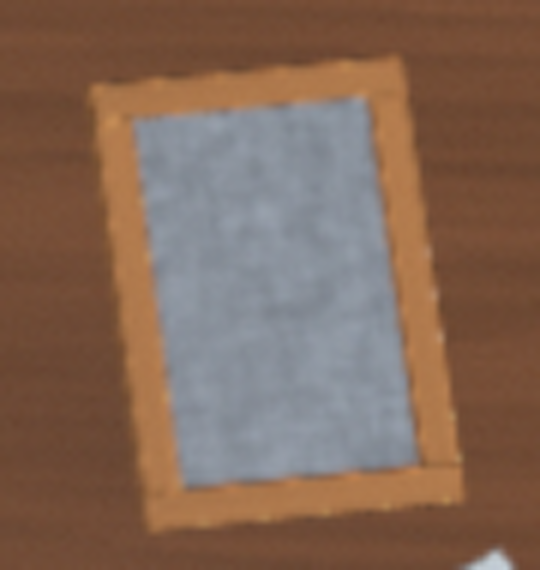

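Run:
```python
from h import *
s=load('top0')
def b(n,pts,z,x0,y0,k):
    p=(np.array(pts,float)+.5)/k-.5+[x0,y0]; w=back(s,p,z); print(n,w[:,:2].round(1).tolist(),'mean',w.mean(0).round(1)); return w
b('knob',[(419,253)],130,430,180,7);b('cyl',[(399,272)],108,430,180,7);b('disc',[(371,281)],78,430,180,7)
w=b('obl',[(250,112),(468,170),(378,520),(160,455)],30,430,180,7)
for i,j in((0,1),(1,2),(2,3),(3,0)): d=w[j]-w[i]; print(np.linalg.norm(d).round(1),np.degrees(np.arctan2(d[1],d[0])).round(1))
w=b('hex',[(215,272),(320,192),(347,415)],54,430,180,7)
w=b('stand',[(588,85),(728,137),(680,287),(537,233)],19,190,290,4)
for i,j in((0,1),(1,2),(2,3),(3,0)): d=w[j]-w[i]; print(np.linalg.norm(d).round(1),np.degrees(np.arctan2(d[1],d[0])).round(1))
w=b('thex',[(154,38),(247,97),(240,211),(139,265),(46,204),(55,90)],12,190,290,4)
for i in range(3): d=w[i]-w[i+3]; print(np.linalg.norm(d).round(1),np.degrees(np.arctan2(d[1],d[0])).round(1))
w=b('round',[(316,94),(316,427),(149,260),(481,260)],12,310,190,8)
w=b('tobl',[(92,88),(402,58),(463,500),(150,530)],12,440,290,6)
for i,j in((0,1),(1,2),(2,3),(3,0)): d=w[j]-w[i]; print(np.linalg.norm(d).round(1),np.degrees(np.arctan2(d[1],d[0])).round(1))
w=back(s,[(243,221),(135,242),(291,274),(422,277),(415,199),(430,159),(505,159)],20);print(w.round())
```

```text
knob [[644.8, -224.7]] mean [ 644.8 -224.7  130. ]
cyl [[643.8, -226.7]] mean [ 643.8 -226.7  108. ]
disc [[646.7, -228.8]] mean [ 646.7 -228.8   78. ]
obl [[703.1, -210.3], [687.8, -271.6], [587.7, -244.6], [604.5, -184.0]] mean [ 645.8 -227.6   30. ]
63.2 -104.0
103.7 164.9
62.9 74.5
102.1 -14.9
hex [[652.5, -193.5], [675.6, -222.6], [613.7, -229.1]] mean [ 647.2 -215.1   54. ]
stand [[470.3, 39.9], [446.9, -28.6], [375.4, -6.3], [399.2, 63.0]] mean [422.9  17.   19. ]
72.3 -108.8
75.0 162.7
73.3 71.0
74.8 -18.0
thex [[488.2, 253.0], [460.6, 206.3], [405.9, 207.3], [379.3, 254.8], [407.3, 301.2], [461.9, 300.0]] mean [433.9 253.8  12. ]
108.9 -0.9
108.9 -60.6
108.3 -121.2
round [[689.7, 19.2], [605.1, 17.7], [646.3, 60.3], [648.3, -23.0]] mean [647.4  18.6  12. ]
tobl [[488.8, -192.4], [501.1, -293.8], [360.6, -309.7], [348.6, -209.3]] mean [ 424.8 -251.3   12. ]
102.2 -83.1
141.4 -173.5
101.1 96.8
141.2 6.9
[[ 643.  230.   20.]
 [ 596.  439.   20.]
 [ 540.  131.   20.]
 [ 540. -126.   20.]
 [ 696. -112.   20.]
 [ 779. -143.   20.]
 [ 783. -294.   20.]]
```

```bash
cat >> h.py <<'E'
from scipy.spatial.transform import Rotation as Ro
def tool():
    st=manip.get_state(); R=Ro.from_euler('xyz',st['eef_rot']).as_matrix(); return st,R
def delta(target):
    st,R=tool(); d=R.T@(np.array(target)-st['eef_pos'])/10
    print('pos',st['eef_pos'].round(1),'jaw deg',np.degrees(np.arctan2(R[1,1],R[0,1])).round(1),'tcm',d.round(2),'t',round(st['t'],2),'j',st['joints'].round(2),'g',round(st['grip_width'],1),'F',st['wrist_force'].round(1))
E
python3 - <<'E'
from h import *
st,R=tool();print(R.round(3)); delta([644.3,-226,250])
E
```

```text
[[-0.     0.385  0.923]
 [-0.001  0.923 -0.385]
 [-1.    -0.001 -0.   ]]
pos [201.8 484.4 303.4] jaw deg 67.4 tcm [  5.39 -48.55  68.17] t 0.15 j [ 1.18  0.24 -0.01  1.32  0.    1.57] g 85.4 F [ 1.  0. -0.]
```

Request:
step_arm([
  {"jaw":0,"tx":0,"ty":-24,"tz":34},
  {"tx":0,"ty":-24,"tz":34},
  {"tx":0,"ty":-24,"tz":34},
  {"tx":0,"ty":-24,"tz":34},
  {"tx":0,"ty":-24,"tz":34},
  {"tx":0,"ty":-24,"tz":34},
  {"tx":0,"ty":-24,"tz":34},
  {"tx":0,"ty":-24,"tz":34},
  {"tx":0,"ty":-24,"tz":34},
  {"tx":0,"ty":-24,"tz":34},
  {"tx":0,"ty":-48.55,"tz":68.17},
  {"tx":0,"ty":-48.55,"tz":68.17},
  {"tx":0,"ty":-48.55,"tz":68.17},
  {"tx":0,"ty":-48.55,"tz":68.17},
  {"tx":0,"ty":-48.55,"tz":68.17},
  {"tx":0,"ty":-48.55,"tz":68.17},
  {"tx":0,"ty":-48.55,"tz":68.17},
  {"tx":0,"ty":-48.55,"tz":68.17},
  {"tx":0,"ty":-48.55,"tz":68.17},
  {"tx":0,"ty":-48.55,"tz":68.17},
])

```text
validation failed for argument at $.co...
```

Request:
step_arm([
  {"jaw":0,"tx":0,"ty":-24,"tz":34,"yaw":0},
  {"jaw":0,"tx":0,"ty":-24,"tz":34,"yaw":0},
])

```text
t: 0.32
eef_pos: [245.9, 414.2, 303.1]
eef_rot: [-1.714, 1.57, -2.105]
wrist_force: [1.2, 0.3, 0.9]
grip_width: 85.2
```

Request:
step_arm([
  {"jaw":0,"tx":0,"ty":-43.7,"tz":61.4,"yaw":0},
  {"jaw":0,"tx":0,"ty":-43.7,"tz":61.4,"yaw":0},
  {"jaw":0,"tx":0,"ty":-43.7,"tz":61.4,"yaw":0},
  {"jaw":0,"tx":0,"ty":-43.7,"tz":61.4,"yaw":0},
  {"jaw":0,"tx":0,"ty":-43.7,"tz":61.4,"yaw":0},
  {"jaw":0,"tx":0,"ty":-43.7,"tz":61.4,"yaw":0},
  {"jaw":0,"tx":0,"ty":-43.7,"tz":61.4,"yaw":0},
  {"jaw":0,"tx":0,"ty":-43.7,"tz":61.4,"yaw":0},
  {"jaw":0,"tx":0,"ty":-43.7,"tz":61.4,"yaw":0},
  {"jaw":0,"tx":0,"ty":-43.7,"tz":61.4,"yaw":0},
  {"jaw":0,"tx":0,"ty":-43.7,"tz":61.4,"yaw":0},
  {"jaw":0,"tx":0,"ty":-43.7,"tz":61.4,"yaw":0},
  {"jaw":0,"tx":0,"ty":-43.7,"tz":61.4,"yaw":0},
  {"jaw":0,"tx":0,"ty":-43.7,"tz":61.4,"yaw":0},
  {"jaw":0,"tx":0,"ty":-43.7,"tz":61.4,"yaw":0},
  {"jaw":0,"tx":0,"ty":-43.7,"tz":61.4,"yaw":0},
  {"jaw":0,"tx":0,"ty":-43.7,"tz":61.4,"yaw":0},
  {"jaw":0,"tx":0,"ty":-43.7,"tz":61.4,"yaw":0},
  {"jaw":0,"tx":0,"ty":-43.7,"tz":61.4,"yaw":0},
  {"jaw":0,"tx":0,"ty":-43.7,"tz":61.4,"yaw":0},
])

```text
t: 1.98
eef_pos: [645.5, -227.9, 301.7]
eef_rot: [-2.997, 1.568, 2.888]
wrist_force: [0.0, 0.3, -0.4]
grip_width: 85.4
```

Run:
```python
from h import *
snap('wrist','w1.png'); delta([644.3,-226,250])
```

```text
pos [ 644.9 -226.4  302.5] jaw deg 67.3 tcm [ 5.25  0.01 -0.06] t 2.03 j [-0.34  0.53  0.43  1.47  0.    0.06] g 85.8 F [-0.5  0.7 -0.1]
```

View pics/w1.png

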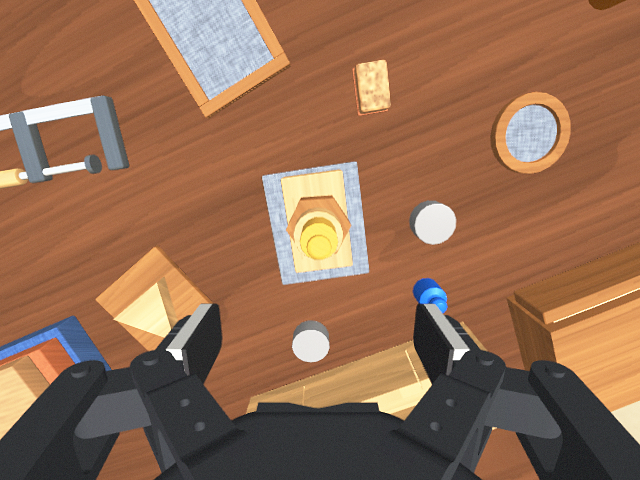

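Run:
```python
from h import *
im=cv2.imread('pics/w1.png'); x,y,w,h=255,155,120,135
cv2.imwrite('pics/w1c.png',cv2.resize(im[y:y+h,x:x+w],None,fx=4.4,fy=4.4,interpolation=cv2.INTER_CUBIC))
```

```text
(no output)
```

View pics/w1c.png

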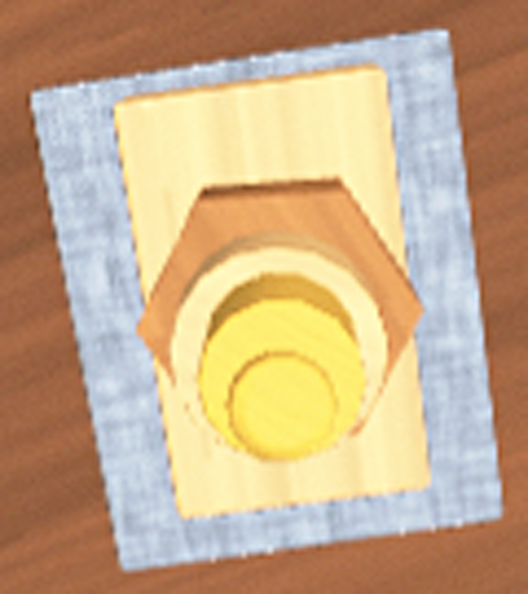

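Run:
```python
from h import *
s=load('w1')
def b(n,pts,z,x0=255,y0=155,k=4.4):
    p=(np.array(pts,float)+.5)/k-.5+[x0,y0]; w=back(s,p,z); print(n,w[:,:2].round(1).tolist(),'mean',w.mean(0).round(1)); return w
b('knob',[(282,404)],130);b('cyl',[(282,380)],108);b('disc',[(280,353)],78)
w=b('hex',[(138,325),(424,308)],54)
d=w[1]-w[0]; print(np.linalg.norm(d),np.degrees(np.arctan2(d[1],d[0])))
w=b('hexe',[(203,196),(344,189)],54)
d=w[1]-w[0]; print(np.linalg.norm(d),np.degrees(np.arctan2(d[1],d[0])))
w=b('ob',[(117,106),(386,70),(430,485),(183,517)],30)
d=w[1]-w[0]; print(np.linalg.norm(d),np.degrees(np.arctan2(d[1],d[0])))
d=w[2]-w[1]; print(np.linalg.norm(d),np.degrees(np.arctan2(d[1],d[0])))
print(back(s,[(532,133)],12))
```

```text
knob [[644.1, -225.8]] mean [ 644.1 -225.8  130. ]
cyl [[645.7, -226.3]] mean [ 645.7 -226.3  108. ]
disc [[647.7, -227.6]] mean [ 647.7 -227.6   78. ]
hex [[635.0, -256.7], [656.2, -196.2]] mean [ 645.6 -226.4   54. ]
64.11354252893473 70.70776706547504
hexe [[614.2, -231.7], [624.7, -202.7]] mean [ 619.4 -217.2   54. ]
30.845737160070136 70.06281344123494
ob [[590.0, -244.2], [606.5, -183.8], [704.6, -210.8], [688.6, -271.0]] mean [ 647.4 -227.4   30. ]
62.62146281699091 74.6883906133794
101.80159962112559 -15.416510306921564
[[647.88865841  17.64001408  12.        ]]
```

Request:
step_arm([
  {"jaw":0,"tx":4,"ty":0,"tz":0,"yaw":0},
  {"jaw":0,"tx":8,"ty":0,"tz":0,"yaw":0},
  {"jaw":0,"tx":11,"ty":0,"tz":0,"yaw":0},
  {"jaw":0,"tx":13,"ty":0,"tz":0,"yaw":0},
  {"jaw":0,"tx":14,"ty":0,"tz":0,"yaw":0},
  {"jaw":0,"tx":14.9,"ty":0,"tz":0,"yaw":0},
  {"jaw":0,"tx":14.9,"ty":0,"tz":0,"yaw":0},
  {"jaw":0,"tx":14.9,"ty":0,"tz":0,"yaw":0},
], newtons=30)

```text
t: 2.7
eef_pos: [645.3, -225.2, 156.2]
eef_rot: [0.023, 1.569, -0.372]
wrist_force: [0.6, 0.5, 0.6]
grip_width: 85.6
```

Run:
```python
from h import *
snap('wrist','w2.png'); delta([644.7,-226.2,153])
```

```text
pos [ 645.6 -225.4  156.6] jaw deg 67.4 tcm [ 0.36 -0.11 -0.05] t 2.75 j [-0.34  0.58  0.14  1.13 -0.    0.06] g 85.3 F [ 0.9  1.1 -0.4]
```

View pics/w2.png

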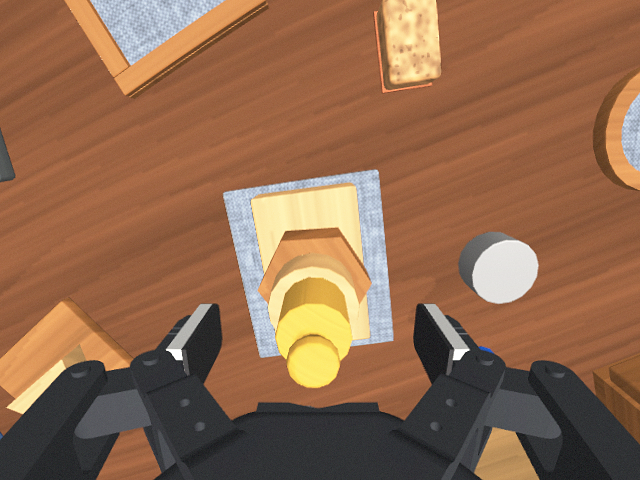

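Request:
step_arm([
  {"jaw":0,"tx":0.2,"ty":-0.1,"tz":0,"yaw":0},
  {"jaw":60,"tx":0.2,"ty":-0.1,"tz":0,"yaw":0},
  {"jaw":110,"tx":0.2,"ty":-0.1,"tz":0,"yaw":0},
  {"jaw":140,"tx":0.2,"ty":-0.1,"tz":0,"yaw":0},
  {"jaw":150,"tx":0.2,"ty":-0.1,"tz":0,"yaw":0},
  {"jaw":160,"tx":0.2,"ty":-0.1,"tz":0,"yaw":0},
  {"jaw":170,"tx":0.2,"ty":-0.1,"tz":0,"yaw":0},
  {"jaw":180,"tx":0.2,"ty":-0.1,"tz":0,"yaw":0},
  {"jaw":200,"tx":0.2,"ty":-0.1,"tz":0,"yaw":0},
  {"jaw":230,"tx":0.2,"ty":-0.1,"tz":0,"yaw":0},
  {"jaw":255,"tx":0.2,"ty":-0.1,"tz":0,"yaw":0},
  {"jaw":255,"tx":0.2,"ty":-0.1,"tz":0,"yaw":0},
], newtons=30)

```text
t: 3.75
eef_pos: [644.6, -226.6, 153.2]
eef_rot: [-0.577, 1.57, -0.972]
wrist_force: [-1.1, -1.2, 5.2]
grip_width: 31.3
```

Run:
```python
from h import *
snap('wrist','w3.png'); delta([644.7,-226.2,153])
```

```text
pos [ 644.6 -226.6  153.2] jaw deg 67.4 tcm [ 0.02  0.04 -0.01] t 3.8 j [-0.34  0.58  0.14  1.13 -0.    0.06] g 31.5 F [-1.4 -1.8  4.6]
```

View pics/w3.png

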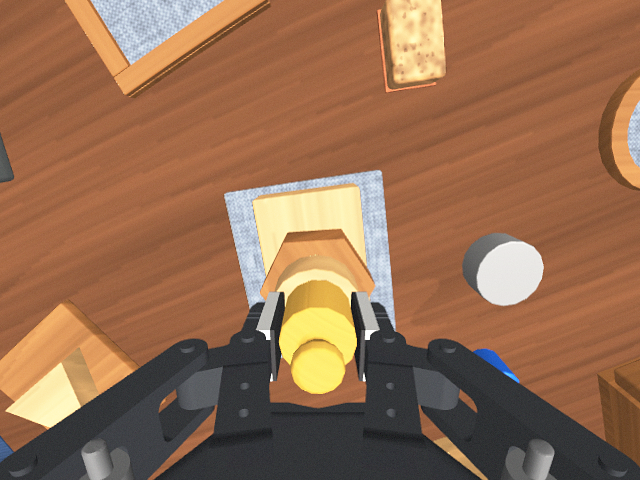

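Request:
step_arm([
  {"jaw":255,"tx":-0.3,"ty":0,"tz":0,"yaw":0},
  {"jaw":255,"tx":-1,"ty":0,"tz":0,"yaw":0},
  {"jaw":255,"tx":-2,"ty":0,"tz":0,"yaw":0},
  {"jaw":255,"tx":-3.5,"ty":0,"tz":0,"yaw":0},
  {"jaw":255,"tx":-5,"ty":0,"tz":0,"yaw":0},
  {"jaw":255,"tx":-6,"ty":0,"tz":0,"yaw":0},
  {"jaw":255,"tx":-6,"ty":0,"tz":0,"yaw":0},
  {"jaw":255,"tx":-6,"ty":0,"tz":0,"yaw":0},
], newtons=30)

```text
t: 4.47
eef_pos: [644.8, -226.4, 213.5]
eef_rot: [0.01, 1.57, -0.385]
wrist_force: [-0.1, 0.0, -2.3]
grip_width: 30.8
```

Run:
```python
from h import *
snap('wrist','w4.png'); delta([422.9,17,214])
```

```text
pos [ 644.5 -226.3  212.6] jaw deg 67.4 tcm [ -0.13  13.94 -29.81] t 4.52 j [-0.34  0.55  0.24  1.26  0.    0.06] g 30.9 F [ 0.8 -0.2 -2.3]
```

View pics/w4.png

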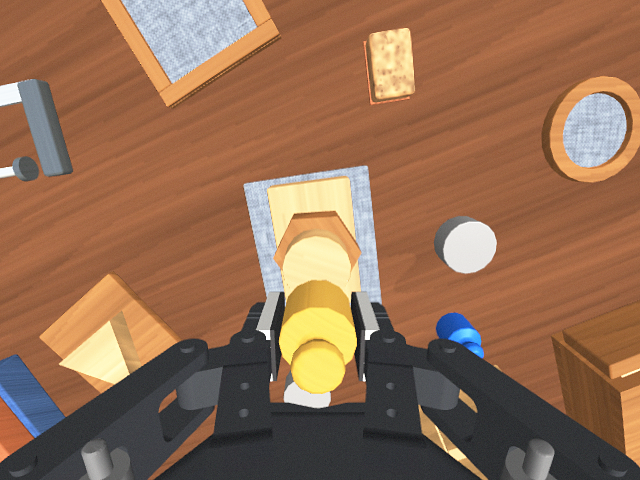

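The weight is lifted straight, with its knob at (318,365), and the stack is undisturbed. Next I move over to the stand.

Request:
step_arm([
  {"jaw":255,"tx":0,"ty":0.5,"tz":-1,"yaw":0},
  {"jaw":255,"tx":0,"ty":1.5,"tz":-3,"yaw":0},
  {"jaw":255,"tx":0,"ty":2.8,"tz":-6,"yaw":0},
  {"jaw":255,"tx":0,"ty":4.2,"tz":-9,"yaw":0},
  {"jaw":255,"tx":0,"ty":5.6,"tz":-12,"yaw":0},
  {"jaw":255,"tx":0,"ty":7,"tz":-15,"yaw":0},
  {"jaw":255,"tx":0,"ty":8.4,"tz":-18,"yaw":0},
  {"jaw":255,"tx":0,"ty":9.8,"tz":-21,"yaw":0},
  {"jaw":255,"tx":0,"ty":11.2,"tz":-24,"yaw":0},
  {"jaw":255,"tx":0,"ty":12.5,"tz":-26.8,"yaw":0},
  {"jaw":255,"tx":0,"ty":13.5,"tz":-28.8,"yaw":0},
  {"jaw":255,"tx":0,"ty":13.94,"tz":-29.8,"yaw":0},
  {"jaw":255,"tx":0,"ty":13.94,"tz":-29.8,"yaw":0},
  {"jaw":255,"tx":0,"ty":13.94,"tz":-29.8,"yaw":0},
], newtons=30)

```text
t: 5.68
eef_pos: [423.2, 17.0, 212.8]
eef_rot: [-0.651, 1.57, -1.045]
wrist_force: [-0.2, 0.1, -2.1]
grip_width: 31.1
```

Run:
```python
from h import *
snap('wrist','w5.png'); s=snap('top','t5.png'); delta([422.9,17,94])
```

```text
pos [423.9  16.4 212.8] jaw deg 67.4 tcm [11.88  0.02 -0.13] t 5.78 j [ 0.04  0.12 -0.41  1.04 -0.    0.43] g 31.0 F [ 0.3  0.8 -2.1]
```

View pics/w5.png

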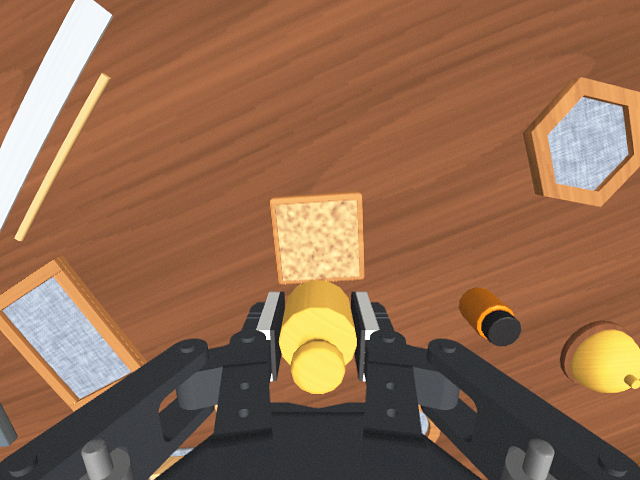

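View pics/t5.png

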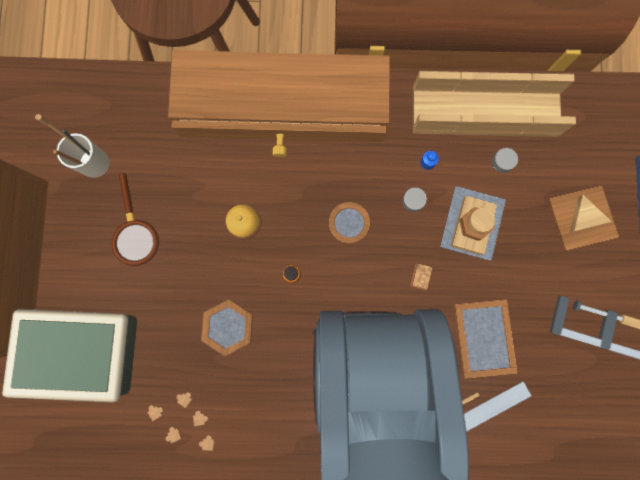

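Run:
```python
from h import *
s=load('w5'); w=back(s,[(270.5,200),(361,193),(364,277),(280,284)],17); print(w.round(1),w.mean(0))
s=load('t5');print(back(s,[(480,217)],78))
```

```text
[[377.8  -4.7  17. ]
 [400.5  64.7  17. ]
 [469.1  41.9  17. ]
 [447.2 -27.7  17. ]] [423.64670949  18.54169781  17.        ]
[[ 651.732316   -224.02151995   78.        ]]
```

Request:
step_arm([
  {"jaw":255,"tx":1,"ty":0,"tz":-0.1,"yaw":0},
  {"jaw":255,"tx":3,"ty":0,"tz":-0.1,"yaw":0},
  {"jaw":255,"tx":5.5,"ty":0,"tz":-0.1,"yaw":0},
  {"jaw":255,"tx":8,"ty":0,"tz":-0.1,"yaw":0},
  {"jaw":255,"tx":10,"ty":0,"tz":-0.1,"yaw":0},
  {"jaw":255,"tx":11,"ty":0,"tz":-0.1,"yaw":0},
  {"jaw":255,"tx":11.4,"ty":0,"tz":-0.1,"yaw":0},
  {"jaw":255,"tx":11.5,"ty":0,"tz":-0.1,"yaw":0},
  {"jaw":255,"tx":11.6,"ty":0,"tz":-0.1,"yaw":0},
  {"jaw":255,"tx":11.7,"ty":0,"tz":-0.1,"yaw":0},
  {"jaw":255,"tx":11.7,"ty":0,"tz":-0.1,"yaw":0},
], newtons=30)

```text
t: 6.7
eef_pos: [422.8, 17.1, 96.4]
eef_rot: [0.371, 1.57, -0.024]
wrist_force: [-0.9, 0.7, -2.9]
grip_width: 30.5
```

Run:
```python
from h import *
for i in range(3): snap('wrist','w6.png'); delta([422.9,17,94])
```

```text
pos [422.7  17.2  96.5] jaw deg 67.4 tcm [ 0.25 -0.01  0.03] t 6.75 j [ 0.04  0.25 -0.6   0.72 -0.    0.44] g 30.9 F [ 0.7 -0.  -1.7]
pos [422.6  17.2  96.4] jaw deg 67.4 tcm [ 0.24 -0.01  0.04] t 6.8 j [ 0.04  0.25 -0.6   0.72 -0.    0.44] g 31.3 F [ 0.6  0.1 -2.7]
pos [422.5  17.3  96.4] jaw deg 67.4 tcm [ 0.24 -0.01  0.05] t 6.85 j [ 0.04  0.25 -0.6   0.72 -0.    0.44] g 31.1 F [-0.1 -0.5 -1.6]
```

View pics/w6.png

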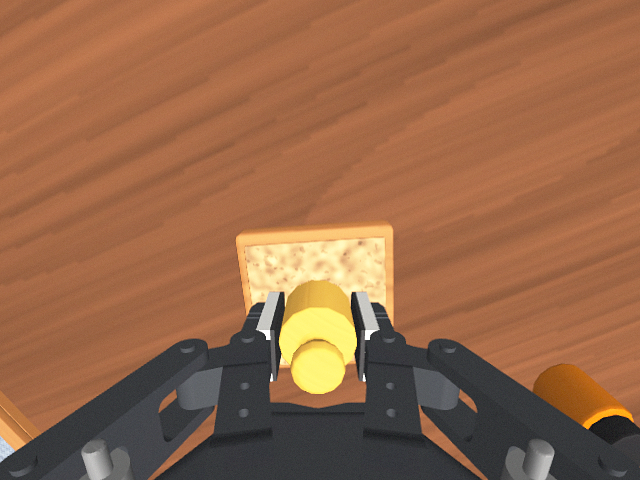

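Request:
step_arm([
  {"jaw":255,"tx":0.05,"ty":0,"tz":0,"yaw":0},
  {"jaw":255,"tx":0.1,"ty":0,"tz":0,"yaw":0},
  {"jaw":255,"tx":0.15,"ty":0,"tz":0,"yaw":0},
  {"jaw":255,"tx":0.2,"ty":0,"tz":0,"yaw":0},
  {"jaw":255,"tx":0.2,"ty":0,"tz":0,"yaw":0},
  {"jaw":255,"tx":0.2,"ty":0,"tz":0,"yaw":0},
], newtons=30)

```text
t: 7.35
eef_pos: [422.2, 17.3, 94.1]
eef_rot: [0.098, 1.571, -0.297]
wrist_force: [-1.8, 0.3, 3.5]
grip_width: 31.3
```

Fz went from -2 to +3.5, so the weight is seated. I'll open the jaws gently.

Request:
step_arm([
  {"jaw":160,"tx":0,"ty":0,"tz":0,"yaw":0},
  {"jaw":150,"tx":0,"ty":0,"tz":0,"yaw":0},
  {"jaw":130,"tx":0,"ty":0,"tz":0,"yaw":0},
  {"jaw":100,"tx":0,"ty":0,"tz":0,"yaw":0},
  {"jaw":60,"tx":0,"ty":0,"tz":0,"yaw":0},
  {"jaw":0,"tx":0,"ty":0,"tz":0,"yaw":0},
  {"jaw":0,"tx":0,"ty":0,"tz":0,"yaw":0},
  {"jaw":0,"tx":0,"ty":0,"tz":0,"yaw":0},
  {"jaw":0,"tx":0,"ty":0,"tz":0,"yaw":0},
], newtons=30)

```text
t: 8.1
eef_pos: [422.2, 17.2, 93.9]
eef_rot: [-1.643, 1.571, -2.038]
wrist_force: [0.7, 0.8, -0.2]
grip_width: 85.6
```

Request:
step_arm([
  {"jaw":0,"tx":-1,"ty":0,"tz":0,"yaw":0},
  {"jaw":0,"tx":-3,"ty":0,"tz":0,"yaw":0},
  {"jaw":0,"tx":-7,"ty":0,"tz":0,"yaw":0},
  {"jaw":0,"tx":-11,"ty":0,"tz":0,"yaw":0},
  {"jaw":0,"tx":-13,"ty":0,"tz":0,"yaw":0},
  {"jaw":0,"tx":-13,"ty":0,"tz":0,"yaw":0},
  {"jaw":0,"tx":-13,"ty":0,"tz":0,"yaw":0},
], newtons=30)

```text
t: 8.68
eef_pos: [422.8, 17.3, 224.9]
eef_rot: [0.399, 1.568, 0.004]
wrist_force: [-0.6, -0.0, -0.4]
grip_width: 85.3
```

Run:
```python
from h import *
snap('wrist','w7.png'); snap('top','t7.png'); delta([647.2,-228,224])
im=cv2.imread('pics/t7.png');x,y,w,h=430,180,90,85
cv2.imwrite('pics/t7c.png',cv2.resize(im[y:y+h,x:x+w],None,fx=7,fy=7,interpolation=cv2.INTER_CUBIC))
```

```text
pos [421.7  17.2 223.1] jaw deg 67.4 tcm [ -0.12 -13.96  30.25] t 8.78 j [ 0.04  0.11 -0.39  1.07 -0.    0.44] g 85.5 F [ 0.6  0.5 -0.2]
```

View pics/w7.png

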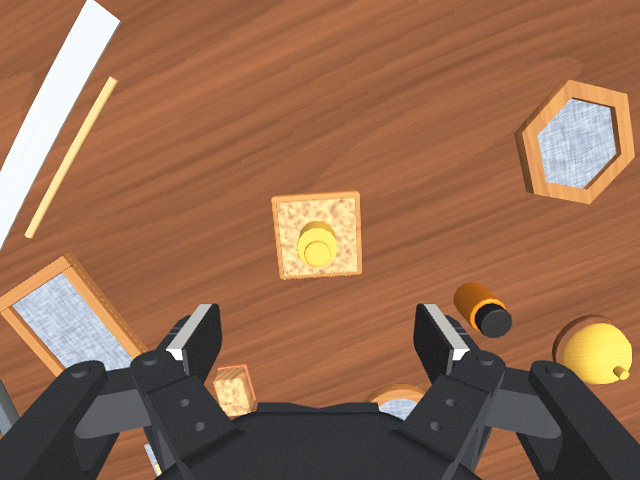

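View pics/t7c.png

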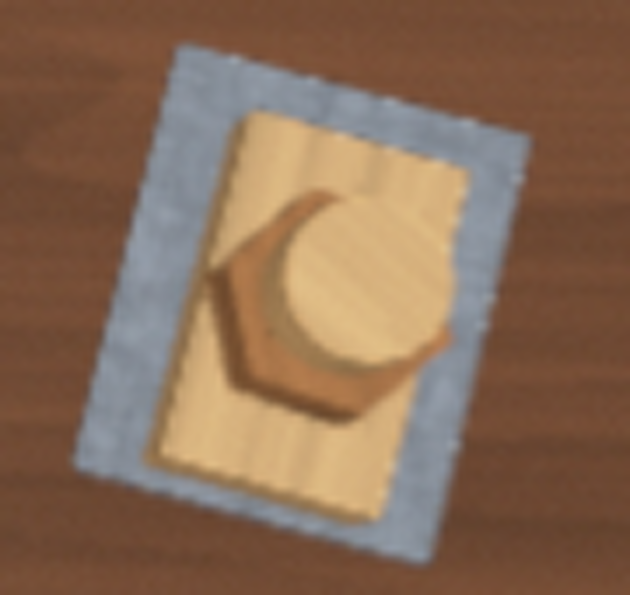

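Request:
step_arm([
  {"jaw":0,"tx":0,"ty":-1.4,"tz":3,"yaw":0},
  {"jaw":0,"tx":0,"ty":-3,"tz":6.5,"yaw":0},
  {"jaw":0,"tx":0,"ty":-4.6,"tz":10,"yaw":0},
  {"jaw":0,"tx":0,"ty":-6.2,"tz":13.5,"yaw":0},
  {"jaw":0,"tx":0,"ty":-7.9,"tz":17,"yaw":0},
  {"jaw":0,"tx":0,"ty":-9.5,"tz":20.5,"yaw":0},
  {"jaw":0,"tx":0,"ty":-11.1,"tz":24,"yaw":0},
  {"jaw":0,"tx":0,"ty":-12.7,"tz":27.5,"yaw":0},
  {"jaw":0,"tx":0,"ty":-13.9,"tz":30.2,"yaw":0},
  {"jaw":0,"tx":0,"ty":-13.9,"tz":30.2,"yaw":0},
  {"jaw":0,"tx":0,"ty":-13.9,"tz":30.2,"yaw":0},
], newtons=30)

```text
t: 9.7
eef_pos: [647.4, -228.3, 220.5]
eef_rot: [-3.074, 1.566, 2.813]
wrist_force: [-0.6, 0.0, -0.4]
grip_width: 85.0
```

Run:
```python
from h import *
snap('wrist','w8.png'); delta([647.2,-228,132.5])
im=cv2.imread('pics/w8.png');x,y,w,h=240,140,150,150
cv2.imwrite('pics/w8c.png',cv2.resize(im[y:y+h,x:x+w],None,fx=4,fy=4,interpolation=cv2.INTER_CUBIC))
```

```text
pos [ 646.8 -227.4  221.3] jaw deg 67.3 tcm [ 8.88 -0.04  0.1 ] t 9.75 j [-0.34  0.55  0.26  1.29  0.    0.06] g 85.4 F [-0.5 -0.3 -0.2]
```

View pics/w8c.png

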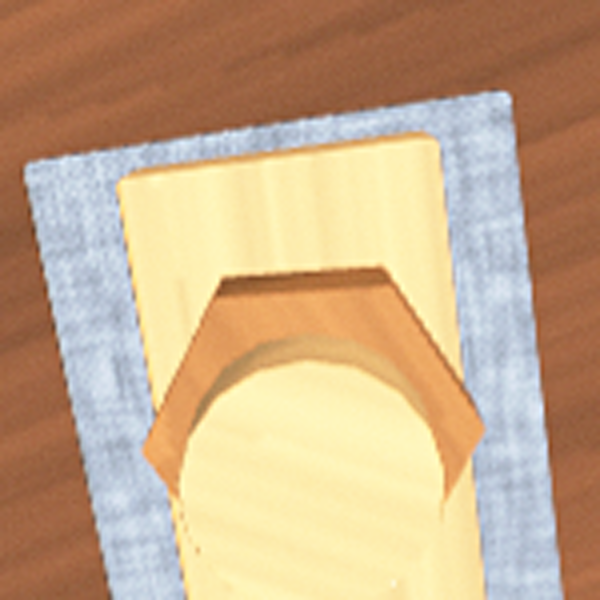

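Run:
```python
from h import *
s=load('w8'); print(back(s,(np.array([[312,493],[145,450],[485,428]])+.5)/4-.5+[240,140],78).round(1))
print(back(s,(np.array([[145,450],[485,428]])+.5)/4-.5+[240,140],54).round(1))
t=np.linspace(0,2*np.pi,60); p=proj(s,np.c_[647.2+23*np.cos(t),-228+23*np.sin(t),78+0*t]); q=(p-[240,140]+.5)*4-.5; print(q.min(0),q.max(0))
```

```text
[[ 648.3 -228.    78. ]
 [ 630.4 -251.    78. ]
 [ 648.9 -196.8   78. ]]
[[ 635.9 -256.8   54. ]
 [ 656.5 -196.5   54. ]]
[174.30056319 355.2872965 ] [444.98142116 612.00559855]
```

Request:
step_arm([
  {"jaw":0,"tx":3,"ty":0,"tz":0.1,"yaw":0},
  {"jaw":0,"tx":6,"ty":0,"tz":0.1,"yaw":0},
  {"jaw":0,"tx":8,"ty":0,"tz":0.1,"yaw":0},
  {"jaw":0,"tx":8.9,"ty":0,"tz":0.1,"yaw":0},
  {"jaw":0,"tx":8.9,"ty":0,"tz":0.1,"yaw":0},
  {"jaw":0,"tx":8.9,"ty":0,"tz":0.1,"yaw":0},
  {"jaw":0,"tx":8.9,"ty":0,"tz":0.1,"yaw":0},
], newtons=30)

```text
t: 10.33
eef_pos: [649.0, -227.5, 136.6]
eef_rot: [0.019, 1.569, -0.375]
wrist_force: [0.3, 0.2, -0.3]
grip_width: 85.6
```

Run:
```python
from h import *
snap('wrist','w9.png'); delta([647.5,-228,132.5])
```

```text
pos [ 649.1 -227.6  136.8] jaw deg 67.4 tcm [ 0.43 -0.1  -0.14] t 10.38 j [-0.34  0.6   0.13  1.1  -0.    0.06] g 85.7 F [ 0.5 -0.8 -1.5]
```

View pics/w9.png

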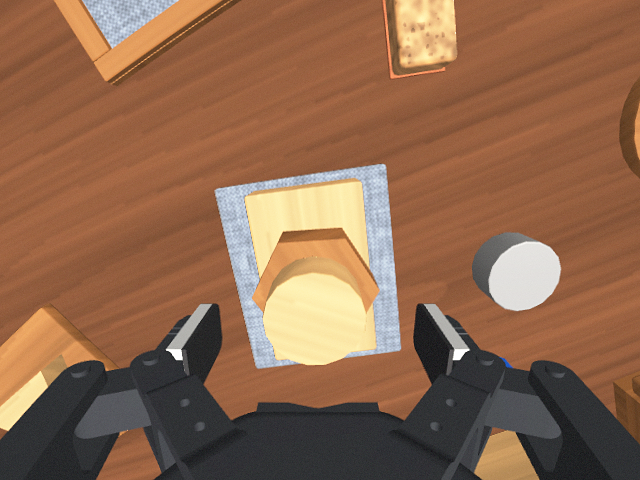

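Request:
step_arm([
  {"jaw":0,"tx":0.2,"ty":-0.05,"tz":0,"yaw":0},
  {"jaw":0,"tx":0.2,"ty":-0.05,"tz":0,"yaw":0},
  {"jaw":0,"tx":0.2,"ty":-0.05,"tz":0,"yaw":0},
  {"jaw":0,"tx":0.2,"ty":-0.05,"tz":0,"yaw":0},
], newtons=30)

```text
t: 10.72
eef_pos: [648.3, -228.2, 133.3]
eef_rot: [-0.134, 1.57, -0.528]
wrist_force: [-0.5, -0.5, -0.6]
grip_width: 85.6
```

Request:
step_arm([
  {"jaw":60,"tx":0,"ty":0,"tz":0,"yaw":0},
  {"jaw":90,"tx":0,"ty":0,"tz":0,"yaw":0},
  {"jaw":100,"tx":0,"ty":0,"tz":0,"yaw":0},
  {"jaw":110,"tx":0,"ty":0,"tz":0,"yaw":0},
  {"jaw":120,"tx":0,"ty":0,"tz":0,"yaw":0},
  {"jaw":130,"tx":0,"ty":0,"tz":0,"yaw":0},
  {"jaw":150,"tx":0,"ty":0,"tz":0,"yaw":0},
  {"jaw":180,"tx":0,"ty":0,"tz":0,"yaw":0},
  {"jaw":220,"tx":0,"ty":0,"tz":0,"yaw":0},
  {"jaw":255,"tx":0,"ty":0,"tz":0,"yaw":0},
  {"jaw":255,"tx":0,"ty":0,"tz":0,"yaw":0},
], newtons=30)

```text
t: 11.63
eef_pos: [648.3, -228.1, 133.2]
eef_rot: [-0.212, 1.57, -0.606]
wrist_force: [-0.1, 0.2, 3.7]
grip_width: 44.8
```

Run:
```python
from h import *
snap('wrist','w10.png'); delta([647.5,-228,132.5])
```

```text
pos [ 648.3 -228.1  133.1] jaw deg 67.4 tcm [ 0.06 -0.02 -0.08] t 11.68 j [-0.34  0.6   0.12  1.09 -0.    0.06] g 44.8 F [-0.6  0.8  4.7]
```

View pics/w10.png

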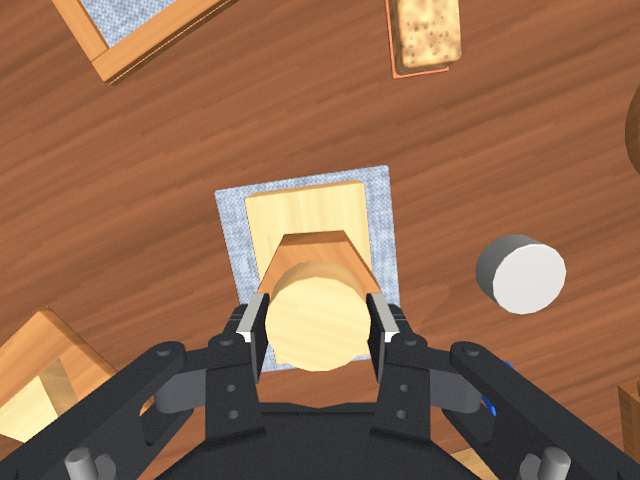

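Request:
step_arm([
  {"jaw":255,"tx":-0.3,"ty":0,"tz":0,"yaw":0},
  {"jaw":255,"tx":-1,"ty":0,"tz":0,"yaw":0},
  {"jaw":255,"tx":-2,"ty":0,"tz":0,"yaw":0},
  {"jaw":255,"tx":-3.5,"ty":0,"tz":0,"yaw":0},
  {"jaw":255,"tx":-5,"ty":0,"tz":0,"yaw":0},
  {"jaw":255,"tx":-6,"ty":0,"tz":0,"yaw":0},
  {"jaw":255,"tx":-6,"ty":0,"tz":0,"yaw":0},
  {"jaw":255,"tx":-6,"ty":0,"tz":0,"yaw":0},
], newtons=30)

```text
t: 12.35
eef_pos: [648.5, -228.1, 193.6]
eef_rot: [0.017, 1.569, -0.378]
wrist_force: [0.5, 0.1, -0.9]
grip_width: 44.9
```

Run:
```python
from h import *
snap('wrist','w11.png'); delta([647.6,18.2,193])
```

```text
pos [ 648.1 -228.   192.7] jaw deg 67.4 tcm [-0.03 22.71 -9.52] t 12.4 j [-0.34  0.57  0.21  1.22 -0.    0.06] g 45.1 F [-0.4 -0.3  0. ]
```

View pics/w11.png

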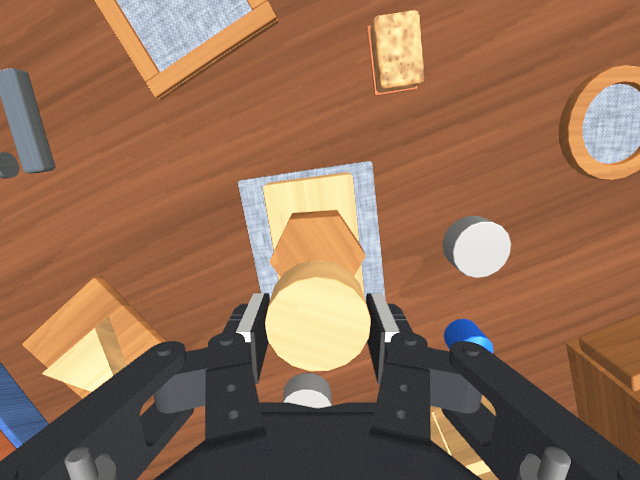

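The disc came up alone and level, and the hexagon stayed. Next I carry it to the round tray.

Request:
step_arm([
  {"jaw":255,"tx":0,"ty":1,"tz":-0.4,"yaw":0},
  {"jaw":255,"tx":0,"ty":3,"tz":-1.3,"yaw":0},
  {"jaw":255,"tx":0,"ty":6,"tz":-2.5,"yaw":0},
  {"jaw":255,"tx":0,"ty":9,"tz":-3.8,"yaw":0},
  {"jaw":255,"tx":0,"ty":12,"tz":-5,"yaw":0},
  {"jaw":255,"tx":0,"ty":15,"tz":-6.3,"yaw":0},
  {"jaw":255,"tx":0,"ty":18,"tz":-7.5,"yaw":0},
  {"jaw":255,"tx":0,"ty":20.5,"tz":-8.6,"yaw":0},
  {"jaw":255,"tx":0,"ty":22,"tz":-9.2,"yaw":0},
  {"jaw":255,"tx":0,"ty":22.7,"tz":-9.5,"yaw":0},
  {"jaw":255,"tx":0,"ty":22.7,"tz":-9.5,"yaw":0},
  {"jaw":255,"tx":0,"ty":22.7,"tz":-9.5,"yaw":0},
  {"jaw":255,"tx":0,"ty":22.7,"tz":-9.5,"yaw":0},
], newtons=30)

```text
t: 13.48
eef_pos: [647.8, 16.7, 192.7]
eef_rot: [-1.786, 1.57, -2.182]
wrist_force: [0.2, 0.2, -0.2]
grip_width: 44.8
```

Run:
```python
from h import *
snap('wrist','w12.png'); delta([647.6,18.2,85])
```

```text
pos [647.9  16.6 192.7] jaw deg 67.3 tcm [10.77  0.14 -0.08] t 13.53 j [ 0.03  0.5   0.1   1.17 -0.    0.42] g 44.6 F [-0.5  0.2 -1.2]
```

View pics/w12.png

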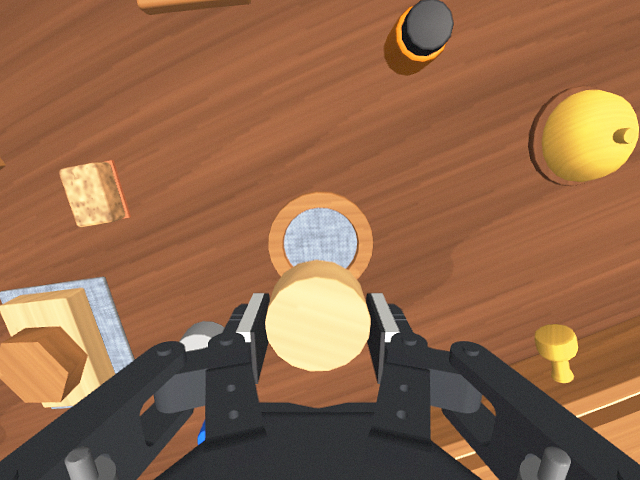

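Request:
step_arm([
  {"jaw":255,"tx":1,"ty":0.1,"tz":-0.05,"yaw":0},
  {"jaw":255,"tx":3,"ty":0.1,"tz":-0.05,"yaw":0},
  {"jaw":255,"tx":5.5,"ty":0.1,"tz":-0.05,"yaw":0},
  {"jaw":255,"tx":8,"ty":0.1,"tz":-0.05,"yaw":0},
  {"jaw":255,"tx":9.5,"ty":0.1,"tz":-0.05,"yaw":0},
  {"jaw":255,"tx":10,"ty":0.1,"tz":-0.05,"yaw":0},
  {"jaw":255,"tx":10.2,"ty":0.1,"tz":-0.05,"yaw":0},
  {"jaw":255,"tx":10.3,"ty":0.1,"tz":-0.05,"yaw":0},
  {"jaw":255,"tx":10.4,"ty":0.1,"tz":-0.05,"yaw":0},
  {"jaw":255,"tx":10.5,"ty":0.1,"tz":-0.05,"yaw":0},
  {"jaw":255,"tx":10.5,"ty":0.1,"tz":-0.05,"yaw":0},
  {"jaw":255,"tx":10.5,"ty":0.1,"tz":-0.05,"yaw":0},
], newtons=30)

```text
t: 14.53
eef_pos: [648.1, 19.1, 88.6]
eef_rot: [0.343, 1.57, -0.051]
wrist_force: [0.6, -0.2, -0.2]
grip_width: 44.5
```

Request:
step_arm([
  {"jaw":255,"tx":0.05,"ty":0,"tz":0,"yaw":0},
  {"jaw":255,"tx":0.1,"ty":0,"tz":0,"yaw":0},
  {"jaw":255,"tx":0.15,"ty":0,"tz":0,"yaw":0},
  {"jaw":255,"tx":0.15,"ty":0,"tz":0,"yaw":0},
  {"jaw":255,"tx":0.15,"ty":0,"tz":0,"yaw":0},
], newtons=30)

```text
t: 14.95
eef_pos: [647.7, 19.2, 86.3]
eef_rot: [-2.359, 1.571, -2.754]
wrist_force: [-0.3, -0.4, -0.5]
grip_width: 44.9
```

Run:
```python
from h import *
snap('wrist','w13.png'); delta([647.6,18.2,85])
```

```text
pos [647.8  19.2  86.4] jaw deg 67.4 tcm [ 0.14 -0.09  0.02] t 15.0 j [ 0.03  0.58 -0.05  0.94 -0.    0.42] g 45.0 F [ 0.7  0.  -0.7]
```

View pics/w13.png

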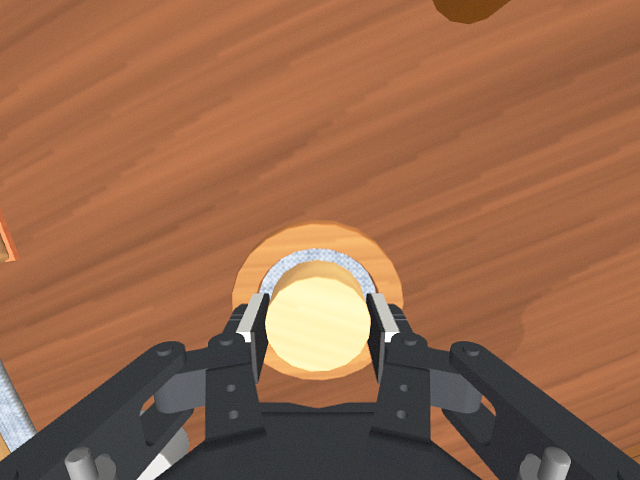

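The disc is inside the well, so I lower it the last 1–2 mm.

Request:
step_arm([
  {"jaw":255,"tx":0.05,"ty":0,"tz":0,"yaw":0},
  {"jaw":255,"tx":0.1,"ty":0,"tz":0,"yaw":0},
  {"jaw":255,"tx":0.15,"ty":0,"tz":0,"yaw":0},
  {"jaw":255,"tx":0.15,"ty":0,"tz":0,"yaw":0},
  {"jaw":255,"tx":0.15,"ty":0,"tz":0,"yaw":0},
], newtons=30)

```text
t: 15.42
eef_pos: [647.8, 19.1, 85.1]
eef_rot: [-0.13, 1.571, -0.524]
wrist_force: [-1.0, -0.0, 3.0]
grip_width: 44.5
```

Contact (Fz +3). Releasing now, then I raise the arm.

Request:
step_arm([
  {"jaw":125,"tx":0,"ty":0,"tz":0,"yaw":0},
  {"jaw":115,"tx":0,"ty":0,"tz":0,"yaw":0},
  {"jaw":100,"tx":0,"ty":0,"tz":0,"yaw":0},
  {"jaw":80,"tx":0,"ty":0,"tz":0,"yaw":0},
  {"jaw":40,"tx":0,"ty":0,"tz":0,"yaw":0},
  {"jaw":0,"tx":0,"ty":0,"tz":0,"yaw":0},
  {"jaw":0,"tx":0,"ty":0,"tz":0,"yaw":0},
  {"jaw":0,"tx":0,"ty":0,"tz":0,"yaw":0},
  {"jaw":0,"tx":-1,"ty":0,"tz":0,"yaw":0},
  {"jaw":0,"tx":-3,"ty":0,"tz":0,"yaw":0},
  {"jaw":0,"tx":-7,"ty":0,"tz":0,"yaw":0},
  {"jaw":0,"tx":-10,"ty":0,"tz":0,"yaw":0},
  {"jaw":0,"tx":-11,"ty":0,"tz":0,"yaw":0},
  {"jaw":0,"tx":-11,"ty":0,"tz":0,"yaw":0},
  {"jaw":0,"tx":-11,"ty":0,"tz":0,"yaw":0},
], newtons=30)

```text
t: 16.67
eef_pos: [647.9, 19.1, 195.5]
eef_rot: [0.34, 1.57, -0.055]
wrist_force: [-0.1, -0.8, 0.5]
grip_width: 85.2
```

Run:
```python
from h import *
snap('wrist','w14.png'); snap('top','t14.png'); delta([645.7,-226.4,196])
```

```text
pos [647.   19.1 193.5] jaw deg 67.4 tcm [ -0.24 -22.71   9.32] t 16.77 j [ 0.03  0.5   0.1   1.17 -0.    0.42] g 85.2 F [-0.2  0.4 -0.3]
```

View pics/w14.png

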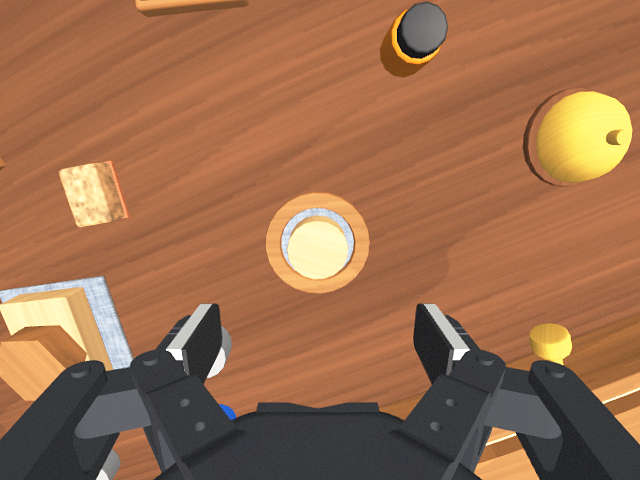

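Request:
step_arm([
  {"jaw":0,"tx":0,"ty":-3,"tz":1.2,"yaw":5},
  {"jaw":0,"tx":0,"ty":-6.5,"tz":2.6,"yaw":10},
  {"jaw":0,"tx":0,"ty":-10,"tz":4,"yaw":15},
  {"jaw":0,"tx":0,"ty":-13.5,"tz":5.5,"yaw":20},
  {"jaw":0,"tx":0,"ty":-17,"tz":7,"yaw":25},
  {"jaw":0,"tx":0,"ty":-20.5,"tz":8.5,"yaw":27},
  {"jaw":0,"tx":0,"ty":-22.7,"tz":9.3,"yaw":27},
  {"jaw":0,"tx":0,"ty":-22.7,"tz":9.3,"yaw":27},
  {"jaw":0,"tx":0,"ty":-22.7,"tz":9.3,"yaw":27},
  {"jaw":0,"tx":0,"ty":-22.7,"tz":9.3,"yaw":27},
], newtons=30)

```text
t: 17.6
eef_pos: [645.7, -225.7, 193.4]
eef_rot: [-2.706, 1.568, 2.711]
wrist_force: [-0.5, -0.4, -0.1]
grip_width: 85.5
```

Run:
```python
from h import *
snap('wrist','w15.png'); delta([645.7,-226.4,107])
im=cv2.imread('pics/w15.png');x,y,w,h=230,150,170,150
cv2.imwrite('pics/w15c.png',cv2.resize(im[y:y+h,x:x+w],None,fx=4,fy=4,interpolation=cv2.INTER_CUBIC))
```

```text
pos [ 646.  -225.1  193.9] jaw deg 40.4 tcm [ 8.69 -0.1   0.09] t 17.65 j [-0.34  0.56  0.21  1.22  0.    0.53] g 85.1 F [0.3 0.7 0.8]
```

View pics/w15c.png

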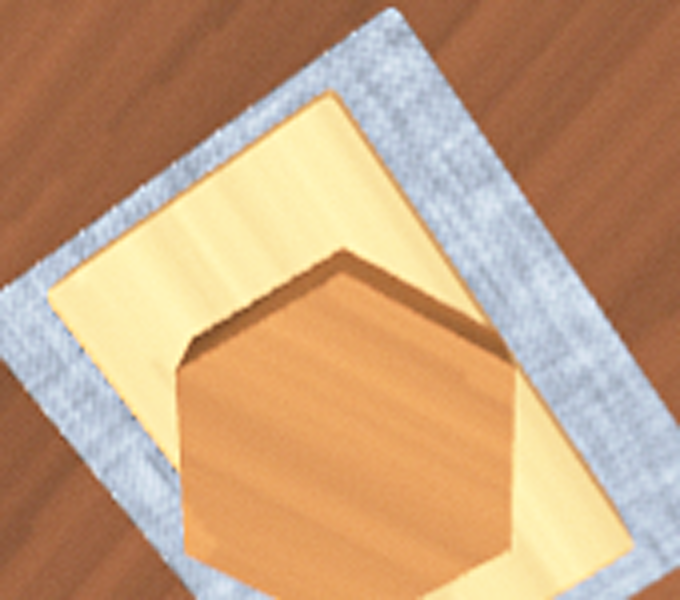

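Run:
```python
from h import *
s=load('w15'); p=back(s,(np.array([[341,272],[516,365],[513,548],[187,550],[178,368]])+.5)/4-.5+[230,150],54); print(p.round(1)); 
print((p[1]+p[3])/2,(p[2]+p[4])/2)
for a,b in((1,2),(4,3),(1,3),(2,4)): d=p[b]-p[a];print(np.linalg.norm(d),np.degrees(np.arctan2(d[1],d[0])))
```

```text
[[ 624.5 -202.8   54. ]
 [ 656.5 -196.    54. ]
 [ 678.1 -220.4   54. ]
 [ 635.7 -256.9   54. ]
 [ 614.5 -232.5   54. ]]
[ 646.09133788 -226.48934922   54.        ] [ 646.25953633 -226.43140721   54.        ]
32.52493017708771 -48.473605601034784
32.3903350200734 -49.05500645900763
64.3348403513132 -108.85651074451746
64.7172129231082 -169.25428284160506
```

Request:
step_arm([
  {"jaw":0,"tx":3,"ty":-0.08,"tz":0.1,"yaw":-1},
  {"jaw":0,"tx":6,"ty":-0.08,"tz":0.1,"yaw":-1},
  {"jaw":0,"tx":7.8,"ty":-0.08,"tz":0.1,"yaw":-1},
  {"jaw":0,"tx":8.6,"ty":-0.08,"tz":0.1,"yaw":-1},
  {"jaw":0,"tx":8.8,"ty":-0.08,"tz":0.1,"yaw":-1},
  {"jaw":0,"tx":8.8,"ty":-0.08,"tz":0.1,"yaw":-1},
  {"jaw":0,"tx":8.8,"ty":-0.08,"tz":0.1,"yaw":-1},
  {"jaw":0,"tx":8.8,"ty":-0.08,"tz":0.1,"yaw":-1},
  {"jaw":0,"tx":8.8,"ty":-0.08,"tz":0.1,"yaw":-1},
], newtons=30)

```text
t: 18.4
eef_pos: [647.0, -227.6, 108.3]
eef_rot: [0.459, 1.569, -0.39]
wrist_force: [0.3, -0.5, 0.3]
grip_width: 85.2
```

Run:
```python
from h import *
snap('wrist','w16.png'); delta([646.2,-226.4,107])
```

```text
pos [ 646.9 -227.6  108.1] jaw deg 41.4 tcm [ 0.11  0.03 -0.13] t 18.45 j [-0.34  0.62  0.08  1.03 -0.    0.51] g 85.5 F [0.5 0.5 0.4]
```

View pics/w16.png

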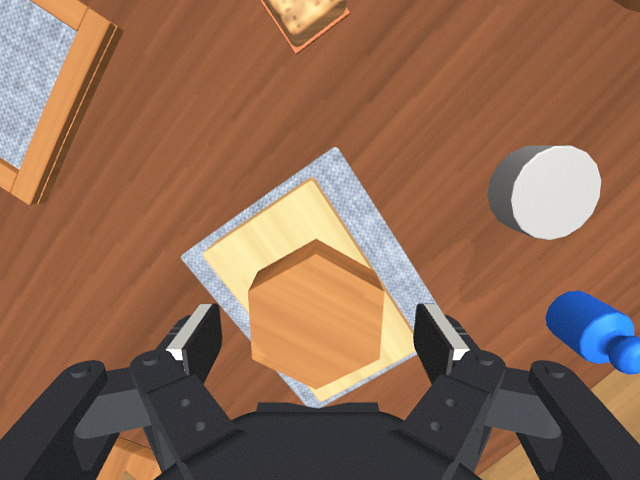

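Request:
step_arm([
  {"jaw":30,"tx":0,"ty":0,"tz":-0.1,"yaw":0},
  {"jaw":50,"tx":0,"ty":0,"tz":-0.1,"yaw":0},
  {"jaw":60,"tx":0,"ty":0,"tz":-0.1,"yaw":0},
  {"jaw":70,"tx":0,"ty":0,"tz":-0.1,"yaw":0},
  {"jaw":80,"tx":0,"ty":0,"tz":-0.1,"yaw":0},
  {"jaw":90,"tx":0,"ty":0,"tz":-0.1,"yaw":0},
  {"jaw":100,"tx":0,"ty":0,"tz":-0.1,"yaw":0},
  {"jaw":110,"tx":0,"ty":0,"tz":-0.1,"yaw":0},
  {"jaw":150,"tx":0,"ty":0,"tz":-0.1,"yaw":0},
  {"jaw":200,"tx":0,"ty":0,"tz":-0.1,"yaw":0},
  {"jaw":255,"tx":0,"ty":0,"tz":-0.1,"yaw":0},
  {"jaw":255,"tx":0,"ty":0,"tz":-0.1,"yaw":0},
], newtons=30)

```text
t: 19.45
eef_pos: [645.7, -226.7, 107.1]
eef_rot: [0.086, 1.57, -0.763]
wrist_force: [-0.7, -0.3, 3.7]
grip_width: 55.2
```

Run:
```python
from h import *
snap('wrist','w17.png'); delta([646.2,-226.4,107])
```

```text
pos [ 645.7 -226.8  107.1] jaw deg 41.4 tcm [0.01 0.06 0.  ] t 19.5 j [-0.34  0.62  0.08  1.03 -0.    0.51] g 55.4 F [ 0.2 -0.8  3.6]
```

View pics/w17.png

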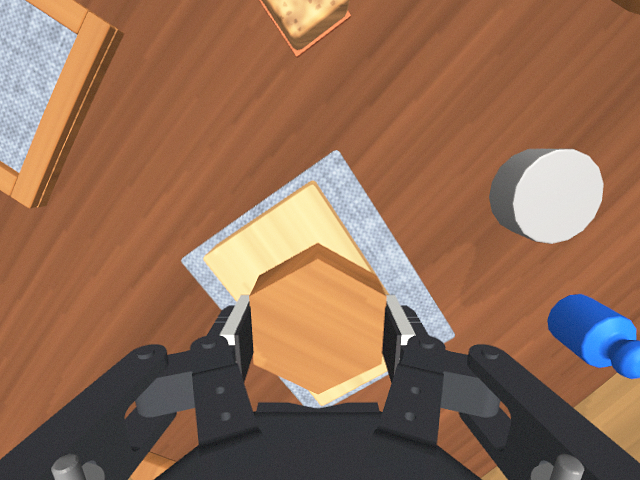

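Request:
step_arm([
  {"jaw":255,"tx":-0.3,"ty":0,"tz":0,"yaw":0},
  {"jaw":255,"tx":-1,"ty":0,"tz":0,"yaw":0},
  {"jaw":255,"tx":-2,"ty":0,"tz":0,"yaw":0},
  {"jaw":255,"tx":-4,"ty":0,"tz":0,"yaw":0},
  {"jaw":255,"tx":-6,"ty":0,"tz":0,"yaw":0},
  {"jaw":255,"tx":-7.5,"ty":0,"tz":0,"yaw":0},
  {"jaw":255,"tx":-8,"ty":0,"tz":0,"yaw":0},
  {"jaw":255,"tx":-8,"ty":0,"tz":0,"yaw":0},
  {"jaw":255,"tx":-8,"ty":0,"tz":0,"yaw":0},
], newtons=30)

```text
t: 20.25
eef_pos: [645.6, -226.7, 186.8]
eef_rot: [-0.377, 1.571, -1.226]
wrist_force: [-0.1, -0.3, -1.4]
grip_width: 55.1
```

Run:
```python
from h import *
snap('wrist','w18.png'); delta([434,253.8,187])
```

```text
pos [ 645.3 -226.6  186.2] jaw deg 41.4 tcm [-5.000e-02  1.590e+01 -5.002e+01] t 20.3 j [-0.34  0.56  0.19  1.2  -0.    0.51] g 55.1 F [-0.2  0.  -0.6]
```

View pics/w18.png

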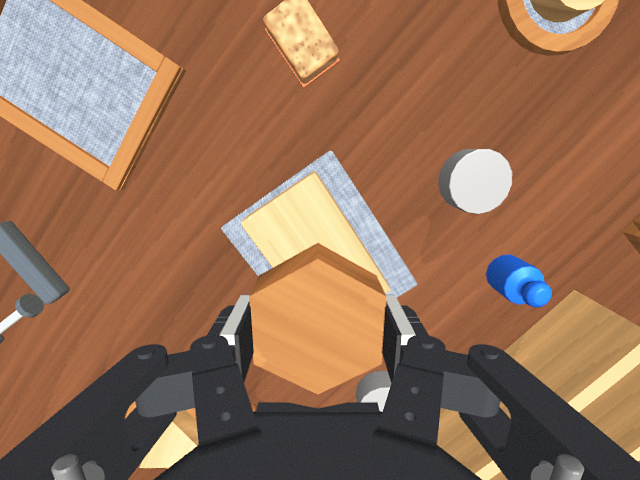

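Request:
step_arm([
  {"jaw":255,"tx":0,"ty":0.3,"tz":-1,"yaw":0},
  {"jaw":255,"tx":0,"ty":1,"tz":-3,"yaw":0},
  {"jaw":255,"tx":0,"ty":2,"tz":-6.3,"yaw":0},
  {"jaw":255,"tx":0,"ty":3,"tz":-9.5,"yaw":0},
  {"jaw":255,"tx":0,"ty":4,"tz":-12.6,"yaw":0},
  {"jaw":255,"tx":0,"ty":5,"tz":-15.8,"yaw":0},
  {"jaw":255,"tx":0,"ty":6,"tz":-19,"yaw":0},
  {"jaw":255,"tx":0,"ty":7,"tz":-22,"yaw":0},
  {"jaw":255,"tx":0,"ty":8,"tz":-25.2,"yaw":0},
  {"jaw":255,"tx":0,"ty":9,"tz":-28.3,"yaw":0},
  {"jaw":255,"tx":0,"ty":10,"tz":-31.5,"yaw":0},
  {"jaw":255,"tx":0,"ty":11,"tz":-34.6,"yaw":0},
  {"jaw":255,"tx":0,"ty":12,"tz":-37.7,"yaw":0},
  {"jaw":255,"tx":0,"ty":13,"tz":-41,"yaw":0},
  {"jaw":255,"tx":0,"ty":14,"tz":-44,"yaw":0},
  {"jaw":255,"tx":0,"ty":15,"tz":-47.2,"yaw":0},
  {"jaw":255,"tx":0,"ty":15.7,"tz":-49.3,"yaw":0},
  {"jaw":255,"tx":0,"ty":15.9,"tz":-50,"yaw":0},
  {"jaw":255,"tx":0,"ty":15.9,"tz":-50,"yaw":0},
  {"jaw":255,"tx":0,"ty":15.9,"tz":-50,"yaw":0},
], newtons=30)

```text
t: 21.97
eef_pos: [433.9, 253.3, 186.4]
eef_rot: [-1.421, 1.569, -2.269]
wrist_force: [0.2, 0.3, -0.5]
grip_width: 55.4
```

Run:
```python
from h import *
s=snap('wrist','w19.png'); delta([434,253.8,83])
```

```text
pos [434.3 252.8 186.5] jaw deg 41.4 tcm [10.35  0.06 -0.09] t 22.02 j [ 0.53  0.27 -0.28  1.02 -0.    1.38] g 55.1 F [ 0.5  1.6 -0.6]
```

View pics/w19.png

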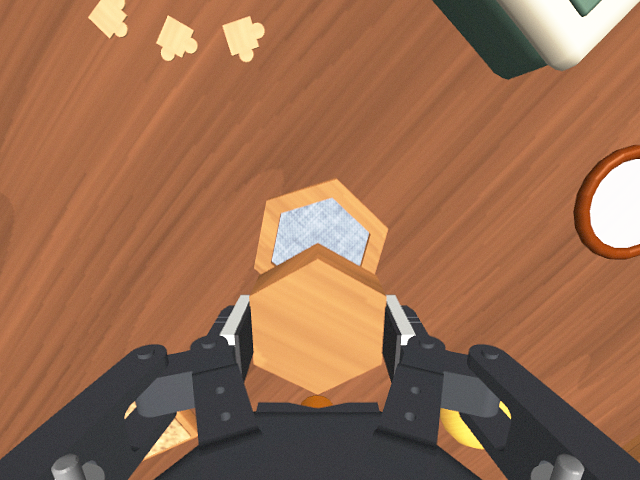

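Run:
```python
from h import *
s=load('w19'); print(back(s,[(337,180),(387,229),(267,200),(256,265)],12).round(1))
```

```text
[[410.5 301.6  12. ]
 [463.7 299.7  12. ]
 [381.5 256.5  12. ]
 [407.1 211.   12. ]]
```

Request:
step_arm([
  {"jaw":255,"tx":1,"ty":0.05,"tz":-0.05,"yaw":0},
  {"jaw":255,"tx":3,"ty":0.05,"tz":-0.05,"yaw":0},
  {"jaw":255,"tx":5.5,"ty":0.05,"tz":-0.05,"yaw":0},
  {"jaw":255,"tx":7.5,"ty":0.05,"tz":-0.05,"yaw":0},
  {"jaw":255,"tx":8.5,"ty":0.05,"tz":-0.05,"yaw":0},
  {"jaw":255,"tx":8.8,"ty":0.05,"tz":-0.05,"yaw":0},
  {"jaw":255,"tx":8.8,"ty":0.05,"tz":-0.05,"yaw":0},
  {"jaw":255,"tx":8.8,"ty":0.05,"tz":-0.05,"yaw":0},
  {"jaw":255,"tx":8.8,"ty":0.05,"tz":-0.05,"yaw":0},
], newtons=30)

```text
t: 22.77
eef_pos: [435.2, 254.2, 99.6]
eef_rot: [1.309, 1.57, 0.459]
wrist_force: [0.2, 0.2, -0.0]
grip_width: 55.0
```

Run:
```python
from h import *
s=snap('wrist','w20.png'); delta([434,253.8,83])
```

```text
pos [435.1 254.3  99.7] jaw deg 41.4 tcm [ 1.67 -0.12 -0.04] t 22.82 j [ 0.53  0.36 -0.41  0.8  -0.    1.38] g 55.1 F [ 0.3  0.2 -0.2]
```

View pics/w20.png

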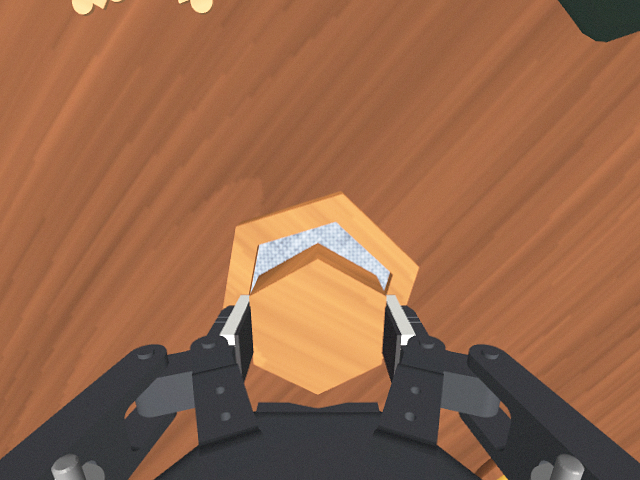

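Run:
```python
from h import *
s=load('w20'); print(back(s,[(342,192),(419,267),(237,227)],12).round(1), back(s,[(318,258)],27+0*1).round(1))
print(back(s,[(318,258),(252,296),(386,296)],23+22.6).round(1))
```

```text
[[408.9 302.5  12. ]
 [464.  300.5  12. ]
 [381.8 256.   12. ]] [[418.8 273.9  27. ]]
[[414.7 278.5  45.6]
 [405.2 248.3  45.6]
 [446.6 284.6  45.6]]
```

Request:
step_arm([
  {"jaw":255,"tx":0.4,"ty":0,"tz":0,"yaw":0},
  {"jaw":255,"tx":0.8,"ty":0,"tz":0,"yaw":0},
  {"jaw":255,"tx":1.1,"ty":0,"tz":0,"yaw":0},
  {"jaw":255,"tx":1.3,"ty":0,"tz":0,"yaw":0},
  {"jaw":255,"tx":1.4,"ty":0,"tz":0,"yaw":0},
  {"jaw":255,"tx":1.4,"ty":0,"tz":0,"yaw":0},
  {"jaw":255,"tx":1.4,"ty":0,"tz":0,"yaw":0},
  {"jaw":255,"tx":1.4,"ty":0,"tz":0,"yaw":0},
], newtons=30)

```text
t: 23.48
eef_pos: [434.5, 254.3, 84.9]
eef_rot: [-0.222, 1.571, -1.071]
wrist_force: [-0.0, 0.0, -1.0]
grip_width: 55.6
```

Run:
```python
from h import *
s=snap('wrist','w21.png'); delta([434,253.8,83])
```

```text
pos [434.6 254.3  85. ] jaw deg 41.4 tcm [ 0.2  -0.08 -0.  ] t 23.53 j [ 0.53  0.38 -0.43  0.76 -0.    1.38] g 55.4 F [-0.6 -0.1 -1.6]
```

View pics/w21.png

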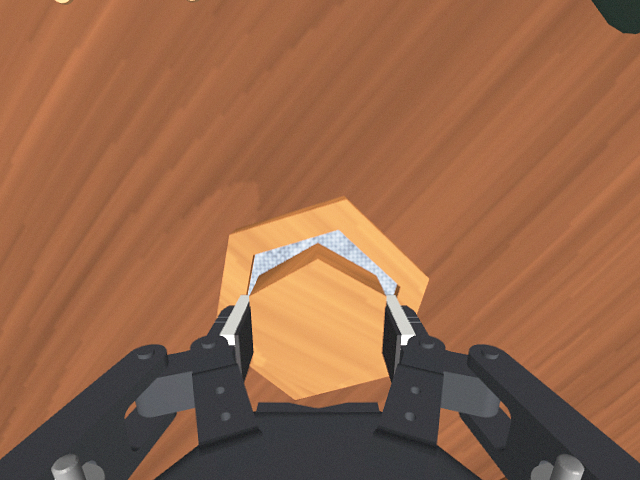

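Request:
step_arm([
  {"jaw":255,"tx":0.05,"ty":0,"tz":0,"yaw":0},
  {"jaw":255,"tx":0.1,"ty":0,"tz":0,"yaw":0},
  {"jaw":255,"tx":0.15,"ty":0,"tz":0,"yaw":0},
  {"jaw":255,"tx":0.2,"ty":0,"tz":0,"yaw":0},
  {"jaw":255,"tx":0.2,"ty":0,"tz":0,"yaw":0},
  {"jaw":255,"tx":0.2,"ty":0,"tz":0,"yaw":0},
], newtons=30)

```text
t: 24.03
eef_pos: [434.5, 254.3, 83.1]
eef_rot: [0.918, 1.571, 0.069]
wrist_force: [-0.6, -0.2, 3.3]
grip_width: 55.1
```

Request:
step_arm([
  {"jaw":90,"tx":0,"ty":0,"tz":0,"yaw":0},
  {"jaw":80,"tx":0,"ty":0,"tz":0,"yaw":0},
  {"jaw":70,"tx":0,"ty":0,"tz":0,"yaw":0},
  {"jaw":50,"tx":0,"ty":0,"tz":0,"yaw":0},
  {"jaw":20,"tx":0,"ty":0,"tz":0,"yaw":0},
  {"jaw":0,"tx":0,"ty":0,"tz":0,"yaw":0},
  {"jaw":0,"tx":0,"ty":0,"tz":0,"yaw":0},
  {"jaw":0,"tx":0,"ty":0,"tz":0,"yaw":0},
  {"jaw":0,"tx":-1,"ty":0,"tz":0,"yaw":0},
  {"jaw":0,"tx":-3,"ty":0,"tz":0,"yaw":0},
  {"jaw":0,"tx":-7,"ty":0,"tz":0,"yaw":0},
  {"jaw":0,"tx":-10,"ty":0,"tz":0,"yaw":0},
  {"jaw":0,"tx":-12,"ty":0,"tz":0,"yaw":0},
  {"jaw":0,"tx":-12,"ty":0,"tz":0,"yaw":0},
  {"jaw":0,"tx":-12,"ty":0,"tz":0,"yaw":0},
  {"jaw":0,"tx":-12,"ty":0,"tz":0,"yaw":0},
], newtons=30)

```text
t: 25.37
eef_pos: [434.1, 254.1, 202.2]
eef_rot: [-1.706, 1.57, -2.555]
wrist_force: [-0.3, 0.1, -0.6]
grip_width: 85.6
```

Run:
```python
from h import *
snap('wrist','w22.png'); delta([647,-227.5,203])
```

```text
pos [434.  254.  201.8] jaw deg 41.4 tcm [ -0.11 -15.84  50.21] t 25.42 j [ 0.53  0.26 -0.26  1.06 -0.    1.38] g 85.2 F [-0.1 -0.3 -0.1]
```

View pics/w22.png

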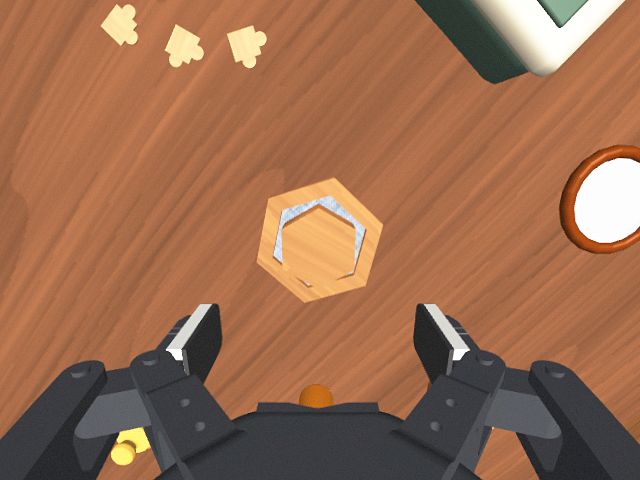

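Request:
step_arm([
  {"jaw":0,"tx":0,"ty":-1,"tz":3,"yaw":-3},
  {"jaw":0,"tx":0,"ty":-2,"tz":6.5,"yaw":-6},
  {"jaw":0,"tx":0,"ty":-3.1,"tz":10,"yaw":-9},
  {"jaw":0,"tx":0,"ty":-4.2,"tz":13.5,"yaw":-12},
  {"jaw":0,"tx":0,"ty":-5.4,"tz":17,"yaw":-15},
  {"jaw":0,"tx":0,"ty":-6.5,"tz":20.5,"yaw":-18},
  {"jaw":0,"tx":0,"ty":-7.6,"tz":24,"yaw":-21},
  {"jaw":0,"tx":0,"ty":-8.7,"tz":27.5,"yaw":-24},
  {"jaw":0,"tx":0,"ty":-9.8,"tz":31,"yaw":-27},
  {"jaw":0,"tx":0,"ty":-10.9,"tz":34.5,"yaw":-30},
  {"jaw":0,"tx":0,"ty":-12,"tz":38,"yaw":-33},
  {"jaw":0,"tx":0,"ty":-13.1,"tz":41.5,"yaw":-33.5},
  {"jaw":0,"tx":0,"ty":-14.2,"tz":45,"yaw":-33.5},
  {"jaw":0,"tx":0,"ty":-15.3,"tz":48.5,"yaw":-33.5},
  {"jaw":0,"tx":0,"ty":-15.8,"tz":50.2,"yaw":-33.5},
  {"jaw":0,"tx":0,"ty":-15.8,"tz":50.2,"yaw":-33.5},
  {"jaw":0,"tx":0,"ty":-15.8,"tz":50.2,"yaw":-33.5},
  {"jaw":0,"tx":0,"ty":-15.8,"tz":50.2,"yaw":-33.5},
  {"jaw":0,"tx":0,"ty":-15.8,"tz":50.2,"yaw":-33.5},
], newtons=30)

```text
t: 27.0
eef_pos: [647.3, -225.6, 202.3]
eef_rot: [3.035, 1.569, 2.772]
wrist_force: [-0.5, 0.9, 0.7]
grip_width: 85.5
```

Run:
```python
from h import *
snap('wrist','w23.png'); delta([647,-227.5,81.5])
im=cv2.imread('pics/w23.png');x,y,w,h=230,150,170,150
cv2.imwrite('pics/w23c.png',cv2.resize(im[y:y+h,x:x+w],None,fx=4,fy=4,interpolation=cv2.INTER_CUBIC))
```

```text
pos [ 647.4 -225.5  202.7] jaw deg 75.0 tcm [12.12 -0.2   0.02] t 27.05 j [-0.34  0.56  0.23  1.24  0.   -0.07] g 85.7 F [0.2 0.9 0.8]
```

View pics/w23c.png

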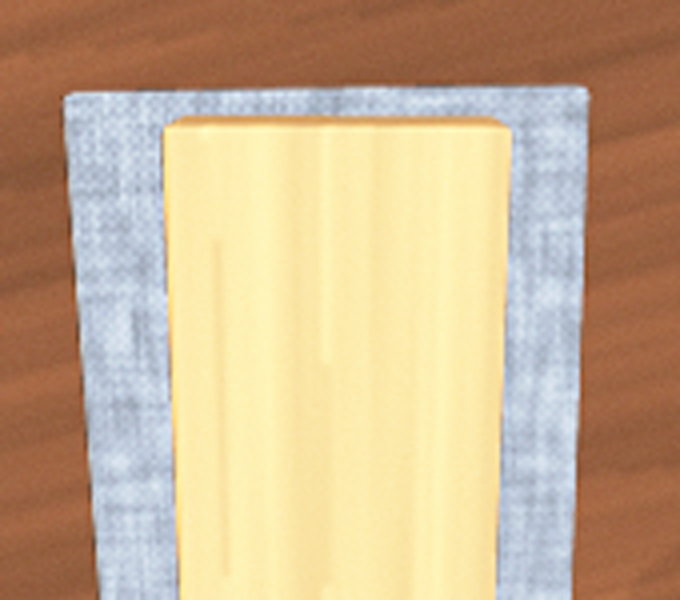

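Run:
```python
from h import *
s=load('w23'); p=back(s,(np.array([[165,128],[511,128],[498,590],[180,590]])+.5)/4-.5+[230,150],30); print(p.round(1)); m=(p[0]+p[1])/2; n=(p[2]+p[3])/2; print(m,n, np.degrees(np.arctan2(*(n-m)[1::-1])), np.linalg.norm(p[1]-p[0]), m+52*(n-m)/np.linalg.norm(n-m))
```

```text
[[ 589.6 -244.5   30. ]
 [ 605.9 -184.    30. ]
 [ 694.1 -207.2   30. ]
 [ 677.6 -268.8   30. ]]
[ 597.75960456 -214.22391128   30.        ] [ 685.83276034 -237.97851038   30.        ] -15.094322656143934 62.64037268734691 [ 647.96552339 -227.76517097   30.        ]
```

Request:
step_arm([
  {"jaw":0,"tx":3.5,"ty":-0.1,"tz":0,"yaw":0},
  {"jaw":0,"tx":7,"ty":-0.15,"tz":0,"yaw":0},
  {"jaw":0,"tx":10,"ty":-0.15,"tz":0,"yaw":0},
  {"jaw":0,"tx":11.5,"ty":-0.15,"tz":0,"yaw":0},
  {"jaw":0,"tx":12,"ty":-0.15,"tz":0,"yaw":0},
  {"jaw":0,"tx":12,"ty":-0.15,"tz":0,"yaw":0},
  {"jaw":0,"tx":12,"ty":-0.15,"tz":0,"yaw":0},
  {"jaw":0,"tx":12,"ty":-0.15,"tz":0,"yaw":0},
  {"jaw":0,"tx":12,"ty":-0.15,"tz":0,"yaw":0},
  {"jaw":0,"tx":12,"ty":-0.15,"tz":0,"yaw":0},
], newtons=40)

```text
t: 27.88
eef_pos: [648.0, -228.5, 84.4]
eef_rot: [-0.127, 1.569, -0.391]
wrist_force: [0.1, 0.0, 0.9]
grip_width: 85.5
```

Run:
```python
from h import *
snap('wrist','w24.png'); delta([647.3,-227.5,81.5])
```

```text
pos [ 647.9 -228.5   84.1] jaw deg 74.9 tcm [ 0.26  0.08 -0.08] t 27.93 j [-0.34  0.64  0.06  0.99 -0.   -0.08] g 85.5 F [-0.3 -0.5 -0.3]
```

View pics/w24.png

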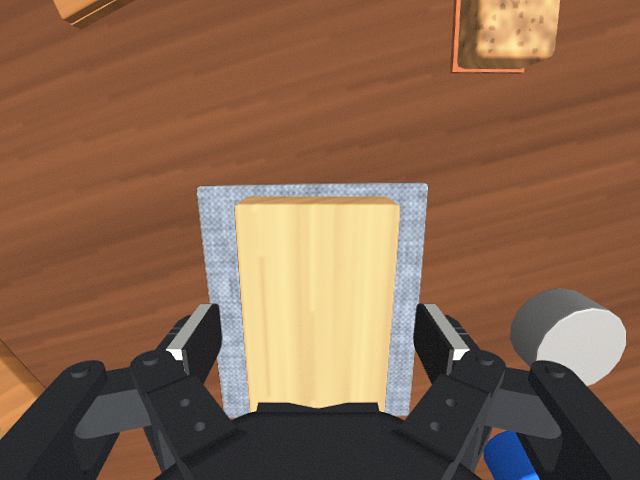

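Request:
step_arm([
  {"jaw":10,"tx":0.15,"ty":0,"tz":0,"yaw":0},
  {"jaw":25,"tx":0.15,"ty":0,"tz":0,"yaw":0},
  {"jaw":35,"tx":0.15,"ty":0,"tz":0,"yaw":0},
  {"jaw":45,"tx":0.15,"ty":0,"tz":0,"yaw":0},
  {"jaw":55,"tx":0.15,"ty":0,"tz":0,"yaw":0},
  {"jaw":65,"tx":0.15,"ty":0,"tz":0,"yaw":0},
  {"jaw":75,"tx":0.15,"ty":0,"tz":0,"yaw":0},
  {"jaw":85,"tx":0.15,"ty":0,"tz":0,"yaw":0},
  {"jaw":120,"tx":0.15,"ty":0,"tz":0,"yaw":0},
  {"jaw":180,"tx":0.15,"ty":0,"tz":0,"yaw":0},
  {"jaw":255,"tx":0.15,"ty":0,"tz":0,"yaw":0},
  {"jaw":255,"tx":0.15,"ty":0,"tz":0,"yaw":0},
], newtons=40)

```text
t: 28.93
eef_pos: [647.5, -228.4, 81.7]
eef_rot: [-0.351, 1.57, -0.615]
wrist_force: [-1.2, -0.5, 5.2]
grip_width: 62.9
```

Run:
```python
from h import *
snap('wrist','w25.png'); delta([647.3,-227.5,81.5])
```

```text
pos [ 647.5 -228.4   81.7] jaw deg 74.9 tcm [ 0.02  0.08 -0.04] t 28.98 j [-0.34  0.64  0.05  0.98 -0.   -0.08] g 63.0 F [-1.9  0.5  5. ]
```

View pics/w25.png

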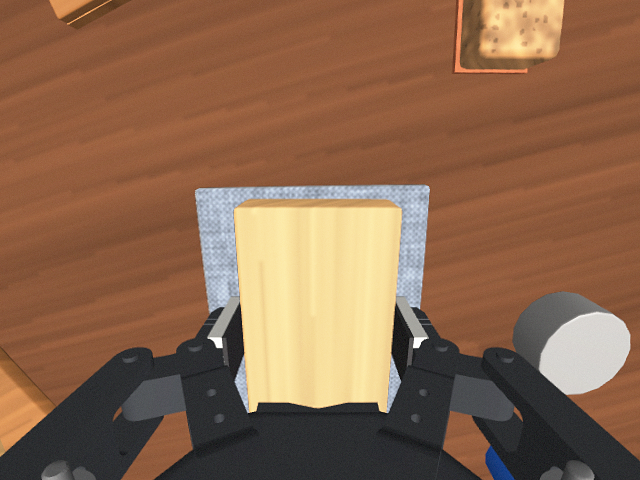

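Request:
step_arm([
  {"jaw":255,"tx":-0.3,"ty":0,"tz":0,"yaw":0},
  {"jaw":255,"tx":-1,"ty":0,"tz":0,"yaw":0},
  {"jaw":255,"tx":-2,"ty":0,"tz":0,"yaw":0},
  {"jaw":255,"tx":-4,"ty":0,"tz":0,"yaw":0},
  {"jaw":255,"tx":-6,"ty":0,"tz":0,"yaw":0},
  {"jaw":255,"tx":-7.5,"ty":0,"tz":0,"yaw":0},
  {"jaw":255,"tx":-8,"ty":0,"tz":0,"yaw":0},
  {"jaw":255,"tx":-8,"ty":0,"tz":0,"yaw":0},
  {"jaw":255,"tx":-8,"ty":0,"tz":0,"yaw":0},
], newtons=40)

```text
t: 29.73
eef_pos: [647.3, -228.3, 161.3]
eef_rot: [-1.305, 1.571, -1.568]
wrist_force: [-0.4, 0.2, -1.7]
grip_width: 62.8
```

Run:
```python
from h import *
snap('wrist','w26.png'); delta([424.8,-251.3,162])
```

```text
pos [ 647.  -228.2  160.6] jaw deg 74.9 tcm [ -0.11  -8.03 -20.85] t 29.78 j [-0.34  0.58  0.16  1.15 -0.   -0.08] g 62.9 F [-0.5 -0.1 -1.2]
```

View pics/w26.png

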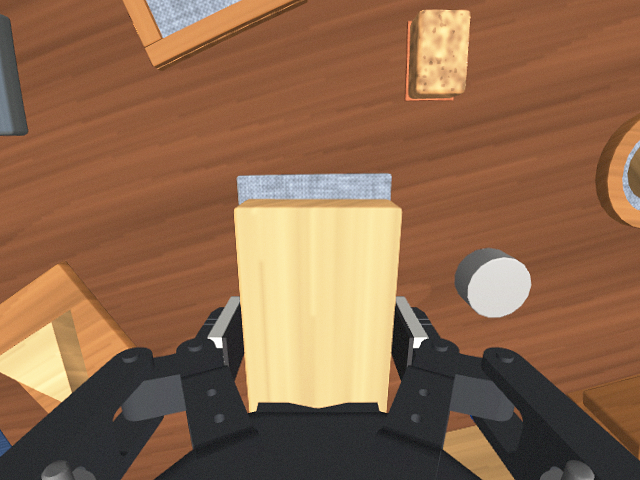

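Request:
step_arm([
  {"jaw":255,"tx":0,"ty":-0.4,"tz":-1,"yaw":-1},
  {"jaw":255,"tx":0,"ty":-1.2,"tz":-3,"yaw":-4},
  {"jaw":255,"tx":0,"ty":-2.1,"tz":-5.5,"yaw":-7},
  {"jaw":255,"tx":0,"ty":-3.1,"tz":-8,"yaw":-10},
  {"jaw":255,"tx":0,"ty":-4.1,"tz":-10.5,"yaw":-13},
  {"jaw":255,"tx":0,"ty":-5,"tz":-13,"yaw":-16},
  {"jaw":255,"tx":0,"ty":-6,"tz":-15.5,"yaw":-19},
  {"jaw":255,"tx":0,"ty":-6.9,"tz":-18,"yaw":-21},
  {"jaw":255,"tx":0,"ty":-7.7,"tz":-20,"yaw":-21.8},
  {"jaw":255,"tx":0,"ty":-8,"tz":-20.8,"yaw":-21.8},
  {"jaw":255,"tx":0,"ty":-8,"tz":-20.8,"yaw":-21.8},
  {"jaw":255,"tx":0,"ty":-8,"tz":-20.8,"yaw":-21.8},
  {"jaw":255,"tx":0,"ty":-8,"tz":-20.8,"yaw":-21.8},
  {"jaw":255,"tx":0,"ty":-8,"tz":-20.8,"yaw":-21.8},
], newtons=40)

```text
t: 30.95
eef_pos: [426.9, -251.3, 161.2]
eef_rot: [-0.536, 1.57, -0.419]
wrist_force: [0.2, 0.9, -1.8]
grip_width: 63.0
```

Run:
```python
from h import *
s=snap('wrist','w27.png'); delta([424.8,-251.3,81.7])
L=[(-71,-51),(71,-51),(71,51),(-71,51)]
a=np.radians(6.7); R=np.array([[np.cos(a),-np.sin(a)],[np.sin(a),np.cos(a)]])
print(proj(s,np.c_[np.array(L)@R.T+[424.8,-251.3],[12]*4]).round())
```

```text
pos [ 426.8 -251.2  161.2] jaw deg 96.7 tcm [ 7.95  0.02 -0.2 ] t 31.0 j [-0.53  0.28 -0.34  0.95  0.   -0.65] g 63.1 F [-0.7  0.3 -0.8]
[[238. 149.]
 [250. 343.]
 [384. 343.]
 [397. 149.]]
```

View pics/w27.png

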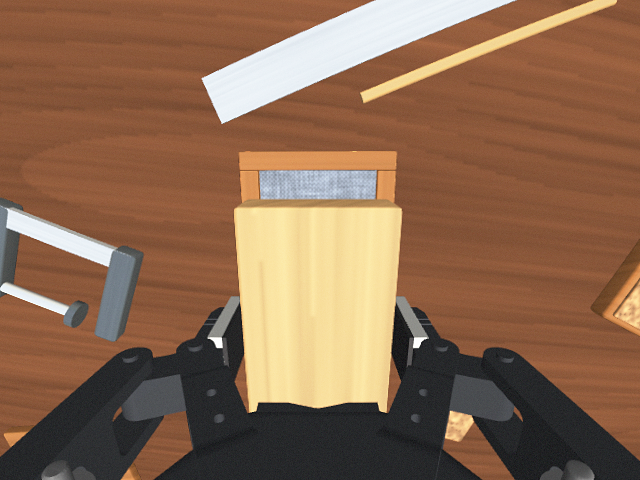

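Request:
step_arm([
  {"jaw":255,"tx":1,"ty":0,"tz":-0.1,"yaw":0},
  {"jaw":255,"tx":3,"ty":0,"tz":-0.1,"yaw":0},
  {"jaw":255,"tx":5,"ty":0,"tz":-0.1,"yaw":0},
  {"jaw":255,"tx":6,"ty":0,"tz":-0.1,"yaw":0},
  {"jaw":255,"tx":6.5,"ty":0,"tz":-0.1,"yaw":0},
  {"jaw":255,"tx":6.5,"ty":0,"tz":-0.1,"yaw":0},
  {"jaw":255,"tx":6.5,"ty":0,"tz":-0.1,"yaw":0},
  {"jaw":255,"tx":6.5,"ty":0,"tz":-0.1,"yaw":0},
  {"jaw":255,"tx":6.5,"ty":0,"tz":-0.1,"yaw":0},
], newtons=40)

```text
t: 31.75
eef_pos: [425.3, -251.7, 97.2]
eef_rot: [-0.698, 1.569, -0.582]
wrist_force: [0.7, -0.1, -1.8]
grip_width: 62.7
```

Run:
```python
from h import *
s=snap('wrist','w28.png'); delta([426,-251.3,81.7])
```

```text
pos [ 425.2 -251.6   97.2] jaw deg 96.7 tcm [1.55 0.02 0.08] t 31.8 j [-0.53  0.35 -0.44  0.78 -0.   -0.65] g 63.0 F [-0.3 -0.3 -0.5]
```

View pics/w28.png

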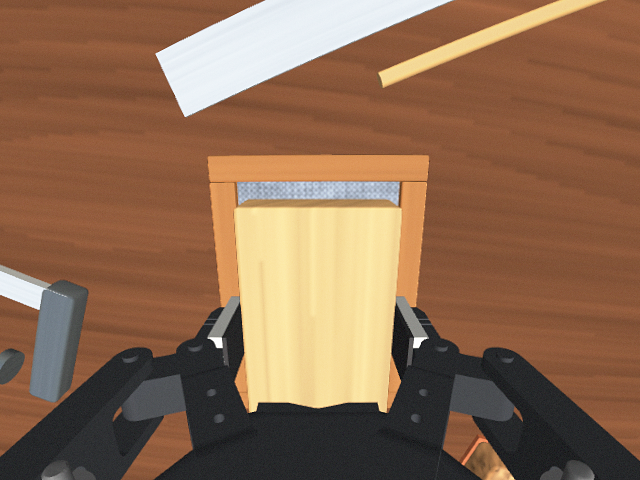

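Request:
step_arm([
  {"jaw":255,"tx":0.4,"ty":0,"tz":0.08,"yaw":0},
  {"jaw":255,"tx":0.8,"ty":0,"tz":0.08,"yaw":0},
  {"jaw":255,"tx":1.1,"ty":0,"tz":0.08,"yaw":0},
  {"jaw":255,"tx":1.25,"ty":0,"tz":0.08,"yaw":0},
  {"jaw":255,"tx":1.3,"ty":0,"tz":0.08,"yaw":0},
  {"jaw":255,"tx":1.3,"ty":0,"tz":0.08,"yaw":0},
  {"jaw":255,"tx":1.3,"ty":0,"tz":0.08,"yaw":0},
  {"jaw":255,"tx":1.3,"ty":0,"tz":0.08,"yaw":0},
], newtons=40)

```text
t: 32.47
eef_pos: [425.6, -251.4, 83.5]
eef_rot: [-1.247, 1.571, -1.131]
wrist_force: [0.1, -1.2, -1.6]
grip_width: 63.1
```

Run:
```python
from h import *
s=snap('wrist','w29.png'); delta([426,-251.3,81.7])
```

```text
pos [ 425.6 -251.4   83.5] jaw deg 96.7 tcm [0.18 0.   0.04] t 32.52 j [-0.53  0.37 -0.45  0.75 -0.   -0.65] g 63.1 F [-0.1 -0.5 -1.1]
```

View pics/w29.png

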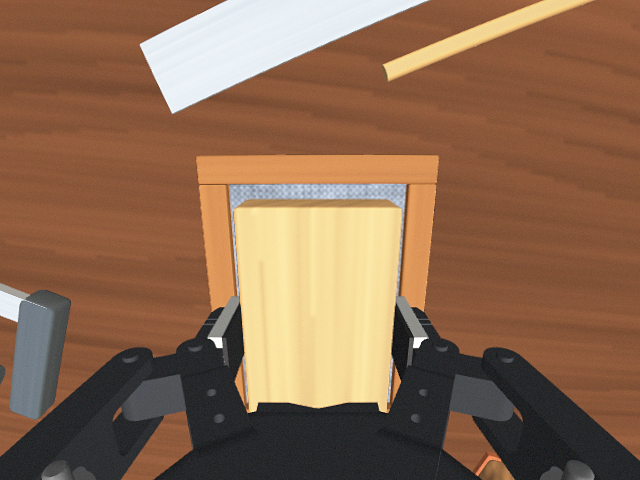

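Request:
step_arm([
  {"jaw":255,"tx":0.05,"ty":0,"tz":0,"yaw":0},
  {"jaw":255,"tx":0.1,"ty":0,"tz":0,"yaw":0},
  {"jaw":255,"tx":0.15,"ty":0,"tz":0,"yaw":0},
  {"jaw":255,"tx":0.18,"ty":0,"tz":0,"yaw":0},
  {"jaw":255,"tx":0.18,"ty":0,"tz":0,"yaw":0},
  {"jaw":255,"tx":0.18,"ty":0,"tz":0,"yaw":0},
], newtons=40)

```text
t: 33.02
eef_pos: [425.5, -251.3, 81.6]
eef_rot: [-2.716, 1.571, -2.599]
wrist_force: [0.5, -1.0, -1.4]
grip_width: 63.0
```

Request:
step_arm([
  {"jaw":255,"tx":0.05,"ty":0,"tz":0,"yaw":0},
  {"jaw":255,"tx":0.1,"ty":0,"tz":0,"yaw":0},
  {"jaw":255,"tx":0.1,"ty":0,"tz":0,"yaw":0},
  {"jaw":255,"tx":0.1,"ty":0,"tz":0,"yaw":0},
], newtons=40)

```text
t: 33.35
eef_pos: [425.5, -251.3, 80.6]
eef_rot: [-2.486, 1.571, -2.369]
wrist_force: [-0.0, 0.4, -1.4]
grip_width: 62.8
```

Request:
step_arm([
  {"jaw":255,"tx":0.05,"ty":0,"tz":0,"yaw":0},
  {"jaw":255,"tx":0.1,"ty":0,"tz":0,"yaw":0},
  {"jaw":255,"tx":0.1,"ty":0,"tz":0,"yaw":0},
  {"jaw":255,"tx":0.1,"ty":0,"tz":0,"yaw":0},
], newtons=40)

```text
t: 33.68
eef_pos: [425.5, -251.3, 79.6]
eef_rot: [-2.962, 1.571, -2.846]
wrist_force: [-0.9, -0.9, -1.7]
grip_width: 63.1
```

Run:
```python
from h import *
s=snap('wrist','w30.png'); delta([426,-251.3,81.7])
```

```text
pos [ 425.5 -251.3   79.6] jaw deg 96.7 tcm [-0.21 -0.    0.05] t 33.73 j [-0.53  0.37 -0.46  0.74 -0.   -0.65] g 62.9 F [-0.6 -0.2 -1. ]
```

View pics/w30.png

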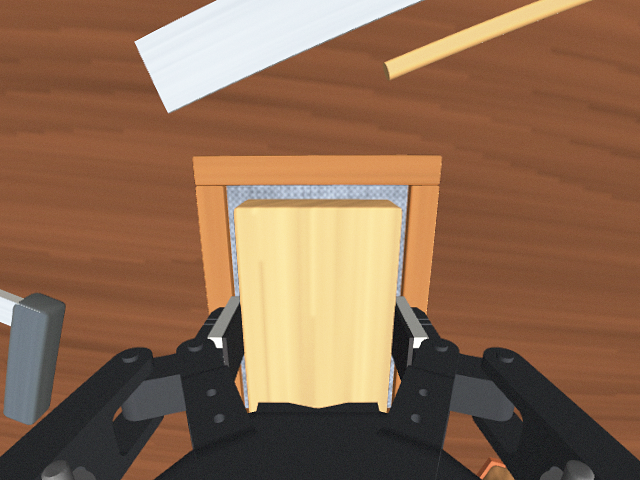

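Run:
```python
from h import *
a=np.radians(6.7); R=np.array([[np.cos(a),-np.sin(a)],[np.sin(a),np.cos(a)]])
for f in('w28','w29','w30'):
  s=load(f)
  for z in(12,15):
    print(f,z,proj(s,np.c_[np.array([(-71,51),(-71,-51)])@R.T+[426,-251.3],[z]*2]).round(1).tolist())
for f in('w25','w30'):
    im=cv2.imread('pics/%s.png'%f); cv2.imwrite('pics/%sc.png'%f,cv2.resize(im[140:240,180:460],None,fx=2.8,fy=2.8,interpolation=cv2.INTER_CUBIC))
```

```text
w28 12 [[428.9, 155.1], [205.4, 155.2]]
w28 15 [[431.1, 155.3], [203.2, 155.3]]
w29 12 [[438.6, 155.1], [193.9, 155.3]]
w29 15 [[441.2, 155.3], [191.3, 155.4]]
w30 12 [[441.8, 155.5], [190.3, 155.7]]
w30 15 [[444.5, 155.7], [187.5, 155.8]]
```

View pics/w30c.png

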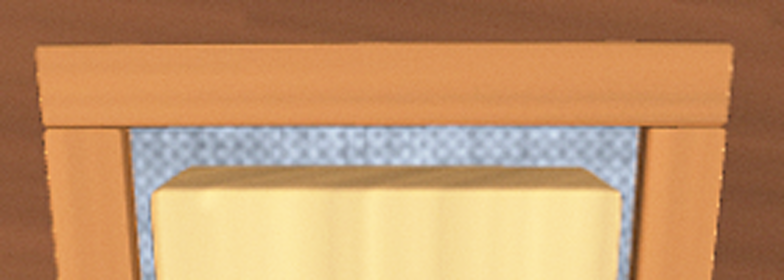

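View pics/w25c.png

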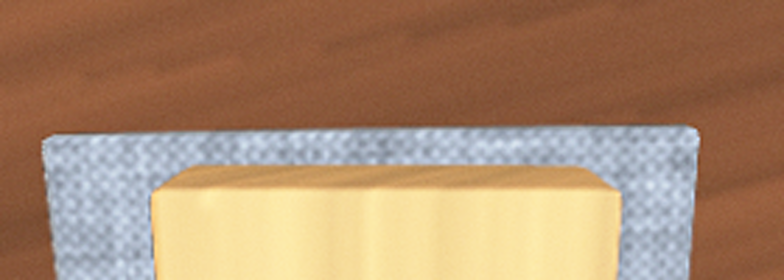

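Request:
step_arm([
  {"jaw":255,"tx":0.05,"ty":0,"tz":0,"yaw":0},
  {"jaw":255,"tx":0.1,"ty":0,"tz":0,"yaw":0},
  {"jaw":255,"tx":0.1,"ty":0,"tz":0,"yaw":0},
  {"jaw":255,"tx":0.1,"ty":0,"tz":0,"yaw":0},
], newtons=40)

```text
t: 34.07
eef_pos: [425.5, -251.3, 78.6]
eef_rot: [-2.525, 1.571, -2.408]
wrist_force: [-0.5, -0.4, -1.1]
grip_width: 63.0
```

Request:
step_arm([
  {"jaw":255,"tx":0.05,"ty":0,"tz":0,"yaw":0},
  {"jaw":255,"tx":0.1,"ty":0,"tz":0,"yaw":0},
  {"jaw":255,"tx":0.1,"ty":0,"tz":0,"yaw":0},
  {"jaw":255,"tx":0.1,"ty":0,"tz":0,"yaw":0},
], newtons=40)

```text
t: 34.4
eef_pos: [425.5, -251.3, 77.6]
eef_rot: [-2.744, 1.571, -2.627]
wrist_force: [0.6, -0.2, -0.6]
grip_width: 63.2
```

Run:
```python
from h import *
s=snap('wrist','w31.png'); s2=snap('scene','s31.png'); delta([426,-251.3,81.7])
a=np.radians(6.7); R=np.array([[np.cos(a),-np.sin(a)],[np.sin(a),np.cos(a)]])
im=cv2.imread('pics/s31.png'); p=proj(s2,[[425,-251,20]])[0].astype(int); print(p); x,y=p-[55,50]; cv2.imwrite('pics/s31c.png',cv2.resize(im[y:y+100,x:x+110],None,fx=6,fy=6,interpolation=cv2.INTER_CUBIC))
im=cv2.imread('pics/w31.png'); cv2.imwrite('pics/w31c.png',cv2.resize(im[140:420,180:460],None,fx=2.1,fy=2.1,interpolation=cv2.INTER_CUBIC))
# expected pad width in w25
s=load('w25'); a=np.radians(-15.1);R=np.array([[np.cos(a),-np.sin(a)],[np.sin(a),np.cos(a)]])
for z in (3,6): print(proj(s,np.c_[np.array([(-65,52.5),(-65,-52.5)])@R.T+[647,-227.5],[z]*2]).round(1).tolist())
```

```text
pos [ 425.5 -251.3   77.6] jaw deg 96.7 tcm [-0.41 -0.01  0.05] t 34.5 j [-0.53  0.38 -0.46  0.74 -0.   -0.65] g 62.8 F [ 0.4  0.1 -2. ]
[161 234]
[[436.7, 166.7], [199.0, 166.7]]
[[439.1, 167.0], [196.6, 167.1]]
```

View pics/s31c.png

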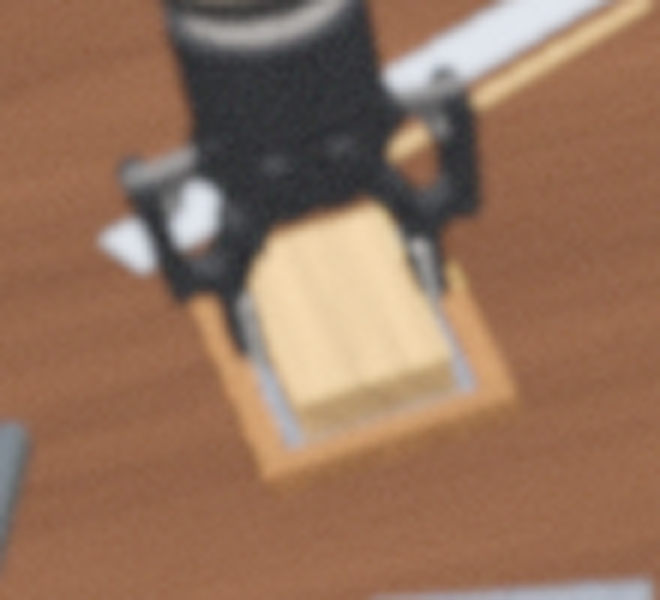

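View pics/w31c.png

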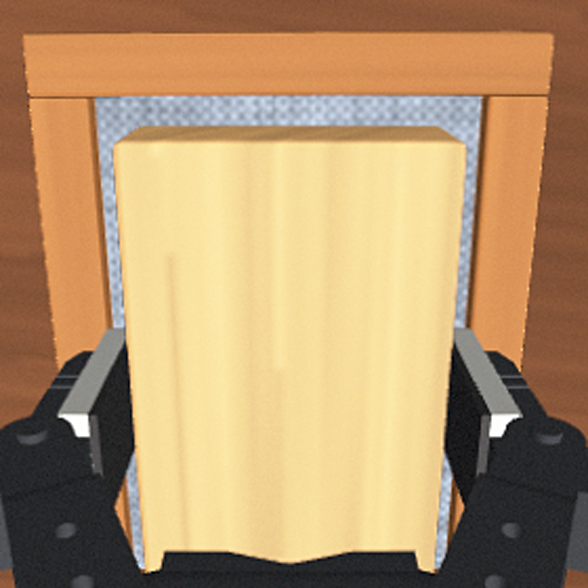

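Run:
```python
from h import *
s=load('s31'); a=np.radians(6.7);R=np.array([[np.cos(a),-np.sin(a)],[np.sin(a),np.cos(a)]])
o=np.array([106,184])
def c(L,z,ctr): 
    p=proj(s,np.c_[np.array(L)@R.T+ctr,[z]*len(L)]); return ((p-o+.5)*6-.5).round().tolist()
for ctr in([425.5,-251.3],[427,-250]):
  print('rim12',c([(71,-51),(71,51)],12,ctr),'top',[ (z,c([(52,-32),(52,32)],z,ctr)) for z in(26,30,34)],'bot',[(z,c([(52,-32),(52,32)],z,ctr)) for z in(2,6,10)])
im=cv2.imread('pics/s31.png'); cv2.imwrite('pics/s31d.png',cv2.resize(im[225:270,140:205],None,fx=12,fy=12,interpolation=cv2.INTER_CUBIC))
```

```text
rim12 [[262.0, 470.0], [515.0, 388.0]] top [(26, [[290.0, 399.0], [449.0, 348.0]]), (30, [[288.0, 391.0], [447.0, 341.0]]), (34, [[286.0, 383.0], [445.0, 333.0]])] bot [(2, [[302.0, 444.0], [458.0, 393.0]]), (6, [[300.0, 436.0], [457.0, 386.0]]), (10, [[298.0, 429.0], [455.0, 378.0]])]
rim12 [[266.0, 472.0], [519.0, 390.0]] top [(26, [[294.0, 400.0], [453.0, 350.0]]), (30, [[292.0, 393.0], [451.0, 342.0]]), (34, [[290.0, 385.0], [449.0, 335.0]])] bot [(2, [[305.0, 445.0], [462.0, 395.0]]), (6, [[304.0, 438.0], [461.0, 387.0]]), (10, [[302.0, 430.0], [459.0, 380.0]])]
```

View pics/s31d.png

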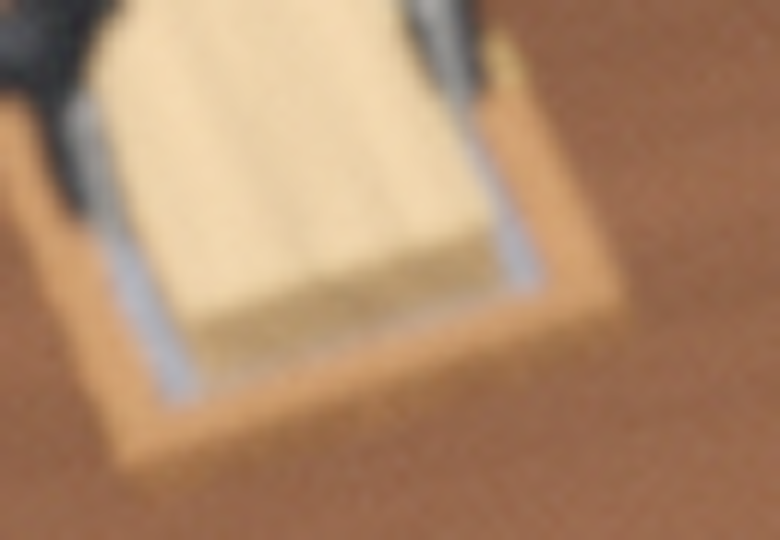

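Request:
step_arm([
  {"jaw":255,"tx":0.05,"ty":0,"tz":0,"yaw":0},
  {"jaw":255,"tx":0.1,"ty":0,"tz":0,"yaw":0},
  {"jaw":255,"tx":0.1,"ty":0,"tz":0,"yaw":0},
  {"jaw":255,"tx":0.1,"ty":0,"tz":0,"yaw":0},
], newtons=40)

```text
t: 34.83
eef_pos: [425.5, -251.3, 76.6]
eef_rot: [-2.678, 1.571, -2.561]
wrist_force: [0.0, 0.6, -2.1]
grip_width: 62.8
```

Run:
```python
from h import *
snap('wrist','w32.png')
A=cv2.imread('pics/w25.png');B=cv2.imread('pics/w26.png');C=cv2.imread('pics/w32.png')
cv2.imwrite('pics/cmp.png',np.vstack([cv2.resize(i[190:260,180:460],None,fx=2.8,fy=2.8,interpolation=cv2.INTER_CUBIC) for i in(A,B,C)]))
cv2.imwrite('pics/cmp2.png',np.hstack([cv2.resize(i[280:400,200:260],None,fx=4.4,fy=4.4,interpolation=cv2.INTER_CUBIC) for i in(A,B,C)]))
```

```text
(no output)
```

View pics/cmp.png

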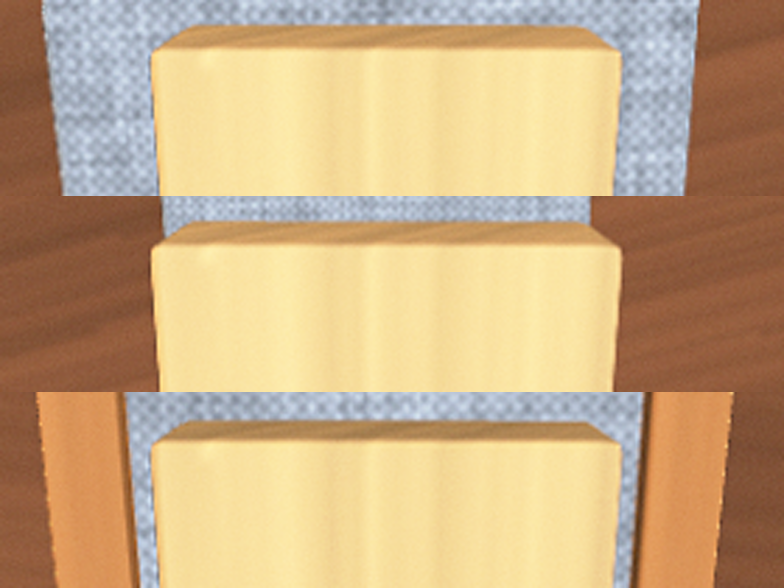

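View pics/cmp2.png

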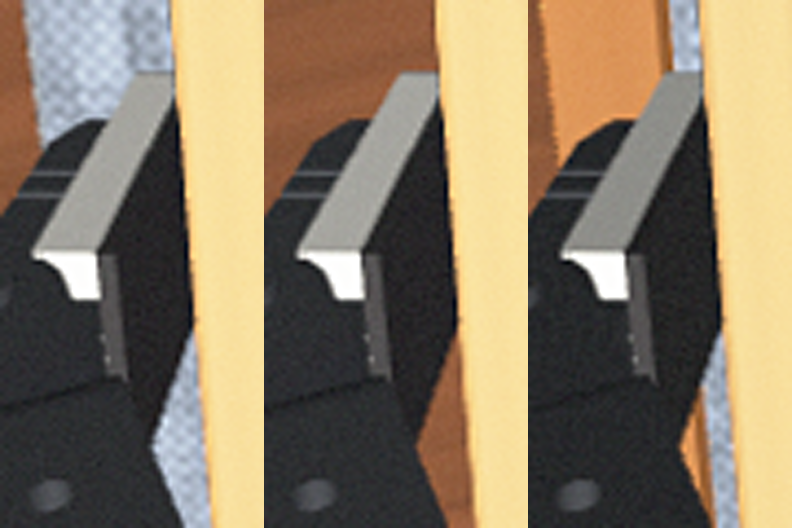

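Run:
```python
from h import *
st=manip.get_state(); print(st['joint_efforts'],st['moment'],st['wrist_force'])
a=np.radians(6.7);R=np.array([[np.cos(a),-np.sin(a)],[np.sin(a),np.cos(a)]])
b=np.radians(-15.1);Rb=np.array([[np.cos(b),-np.sin(b)],[np.sin(b),np.cos(b)]])
s=load('w25'); print('w25 piece', [(z,proj(s,np.c_[np.array([(-52,-32),(-52,32)])@Rb.T+[647.5,-228],[z]*2]).round(1).tolist()) for z in(26,30)])
s=load('w32'); print('w32 piece', [(z,proj(s,np.c_[np.array([(-52,-32),(-52,32)])@R.T+[425.5,-251.3],[z]*2]).round(1).tolist()) for z in(25,30)])
print('w32 rim', [(z,proj(s,np.c_[np.array([(-71,-51),(-71,51),(-59,-39),(-59,39)])@R.T+[426.5,-251.3],[z]*4]).round(1).tolist()) for z in(6,9,12)])
im=cv2.imread('pics/w32.png');cv2.imwrite('pics/w32c.png',cv2.resize(im[145:215,180:460],None,fx=2.8,fy=2.8,interpolation=cv2.INTER_CUBIC))
```

```text
[ 1.86446759e-04 -5.56730533e+01  2.55258590e+01 -1.06489624e-03
 -7.38175058e-04  2.21084002e-05] [ 0.01704346 -0.01167117  0.03182715] [ 0.56156682 -1.02599884 -1.18571912]
w25 piece [(26, [[233.6, 205.6], [400.3, 205.6]]), (30, [[231.0, 207.4], [402.9, 207.3]])]
w32 piece [(25, [[230.0, 207.2], [402.0, 207.2]]), (30, [[226.4, 209.6], [405.4, 209.5]])]
w32 rim [(6, [[192.9, 156.8], [438.9, 156.6], [223.7, 185.7], [408.2, 185.6]]), (9, [[190.3, 156.9], [441.5, 156.8], [221.7, 186.5], [410.1, 186.4]]), (12, [[187.5, 157.1], [444.2, 157.0], [219.7, 187.2], [412.0, 187.2]])]
```

View pics/w32c.png

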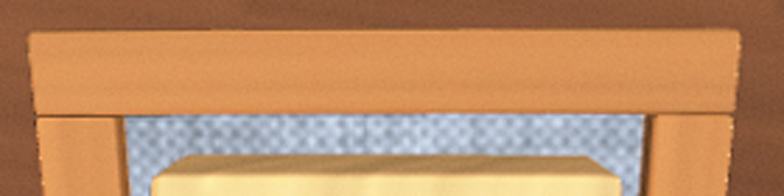

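Request:
step_arm([
  {"jaw":255,"tx":0.05,"ty":0,"tz":0,"yaw":0},
  {"jaw":255,"tx":0.1,"ty":0,"tz":0,"yaw":0},
  {"jaw":255,"tx":0.1,"ty":0,"tz":0,"yaw":0},
  {"jaw":255,"tx":0.1,"ty":0,"tz":0,"yaw":0},
], newtons=40)

```text
t: 35.22
eef_pos: [425.5, -251.3, 75.6]
eef_rot: [-2.012, 1.571, -1.895]
wrist_force: [-0.8, 0.4, -0.1]
grip_width: 62.8
```

Request:
step_arm([
  {"jaw":255,"tx":0.05,"ty":0,"tz":0,"yaw":0},
  {"jaw":255,"tx":0.05,"ty":0,"tz":0,"yaw":0},
  {"jaw":255,"tx":0.05,"ty":0,"tz":0,"yaw":0},
], newtons=40)

```text
t: 35.47
eef_pos: [425.5, -251.3, 75.7]
eef_rot: [-0.873, 1.57, -0.757]
wrist_force: [-2.6, 1.2, 8.4]
grip_width: 63.4
```

Run:
```python
from h import *
for i in range(4): snap('scene','s33.png'); print(manip.get_state()['wrist_force'].round(1))
snap('wrist','w33.png')
im=cv2.imread('pics/s33.png'); cv2.imwrite('pics/s33d.png',cv2.resize(im[225:270,140:205],None,fx=12,fy=12,interpolation=cv2.INTER_CUBIC))
```

```text
[-2.2  1.1  6.9]
[-2.4  1.   8.3]
[-2.5  0.9  7.6]
[-1.4  1.5  8.6]
```

View pics/s33d.png

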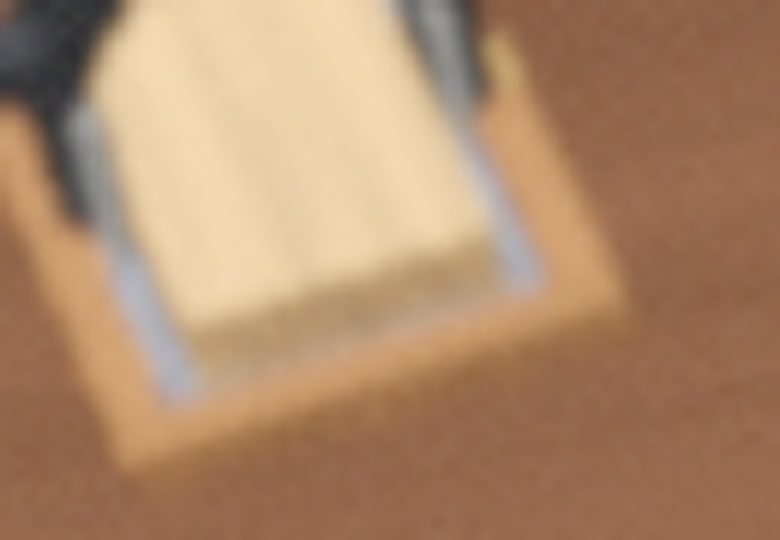

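View pics/w33.png

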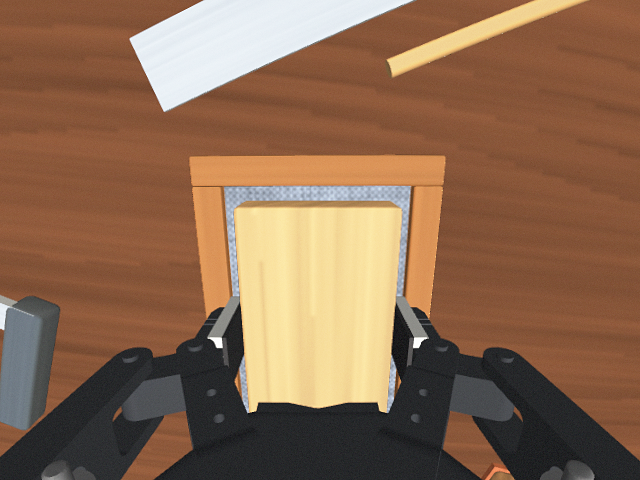

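Firm contact at TCP z 75.7, which is 6 mm lower than I expected from the pad. No force appeared before that. I'll ease off, release and look.

Request:
step_arm([
  {"jaw":255,"tx":-0.04,"ty":0,"tz":0,"yaw":0},
  {"jaw":70,"tx":-0.04,"ty":0,"tz":0,"yaw":0},
  {"jaw":60,"tx":-0.04,"ty":0,"tz":0,"yaw":0},
  {"jaw":50,"tx":-0.04,"ty":0,"tz":0,"yaw":0},
  {"jaw":30,"tx":-0.04,"ty":0,"tz":0,"yaw":0},
  {"jaw":0,"tx":-0.04,"ty":0,"tz":0,"yaw":0},
  {"jaw":0,"tx":-0.04,"ty":0,"tz":0,"yaw":0},
  {"jaw":0,"tx":-0.04,"ty":0,"tz":0,"yaw":0},
], newtons=40)

```text
t: 36.38
eef_pos: [425.6, -251.4, 75.1]
eef_rot: [3.017, 1.571, 3.134]
wrist_force: [4.4, -1.9, -15.1]
grip_width: 66.9
```

Run:
```python
from h import *
snap('wrist','w34.png'); delta([426,-251.3,200])
```

```text
pos [ 425.6 -251.3   75.1] jaw deg 96.7 tcm [-12.49  -0.     0.04] t 36.43 j [-0.53  0.38 -0.46  0.73 -0.   -0.65] g 66.9 F [  4.   -2.6 -15.9]
```

View pics/w34.png

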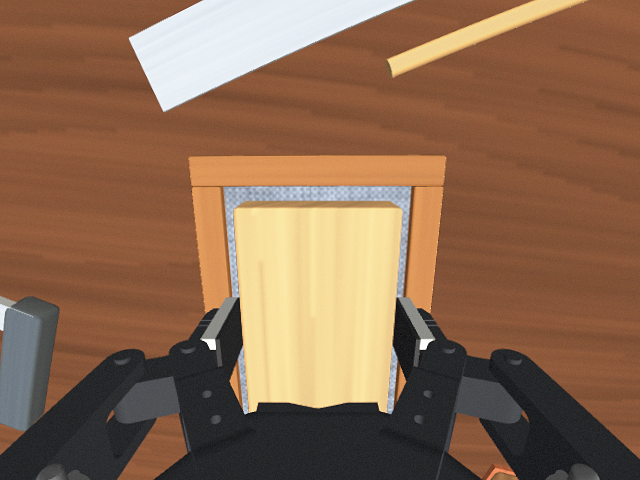

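The fingers are down inside the well and press outward on its walls: opening 66.9 mm, Fz −16 N. I'll close them to just clear of the piece, then lift straight up slowly.

Request:
step_arm([
  {"jaw":59,"tx":0,"ty":0,"tz":0,"yaw":0},
  {"jaw":59,"tx":0,"ty":0,"tz":0,"yaw":0},
  {"jaw":59,"tx":0,"ty":0,"tz":0,"yaw":0},
], newtons=20)

```text
t: 36.68
eef_pos: [425.6, -251.3, 75.5]
eef_rot: [-1.96, 1.571, -1.844]
wrist_force: [3.0, -1.9, -13.4]
grip_width: 65.8
```

Request:
step_arm([
  {"jaw":63,"tx":0,"ty":0,"tz":0,"yaw":0},
  {"jaw":63,"tx":0,"ty":0,"tz":0,"yaw":0},
  {"jaw":63,"tx":0,"ty":0,"tz":0,"yaw":0},
], newtons=20)

```text
t: 36.93
eef_pos: [425.5, -251.3, 76.1]
eef_rot: [-0.74, 1.57, -0.624]
wrist_force: [0.1, -0.3, 0.8]
grip_width: 64.0
```

Run:
```python
from h import *
snap('wrist','w35.png');snap('scene','s35.png'); delta([426,-251.3,200])
im=cv2.imread('pics/s35.png'); cv2.imwrite('pics/s35d.png',cv2.resize(im[205:270,130:205],None,fx=9,fy=9,interpolation=cv2.INTER_CUBIC))
im=cv2.imread('pics/w35.png'); cv2.imwrite('pics/w35c.png',cv2.resize(im[270:420,180:460],None,fx=2.8,fy=2.8,interpolation=cv2.INTER_CUBIC))
```

```text
pos [ 425.5 -251.3   75.9] jaw deg 96.7 tcm [-1.241e+01 -1.000e-02  5.000e-02] t 37.03 j [-0.53  0.38 -0.46  0.73 -0.   -0.65] g 64.2 F [-0.  -0.7 -1.2]
```

View pics/s35d.png

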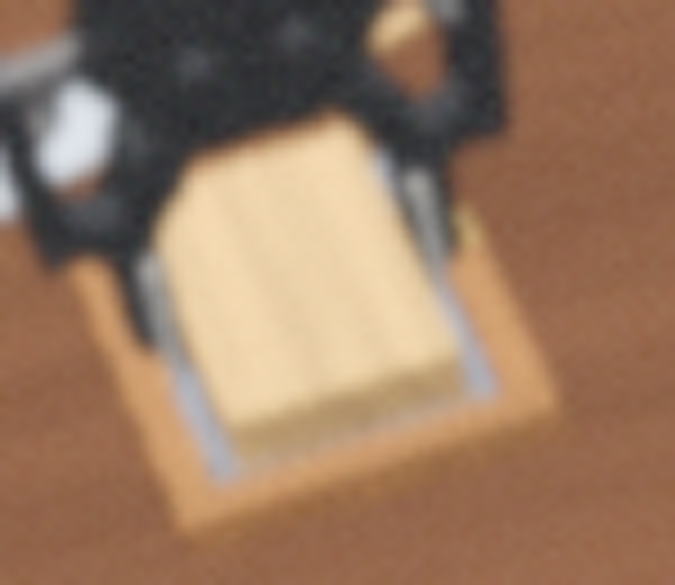

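View pics/w35c.png

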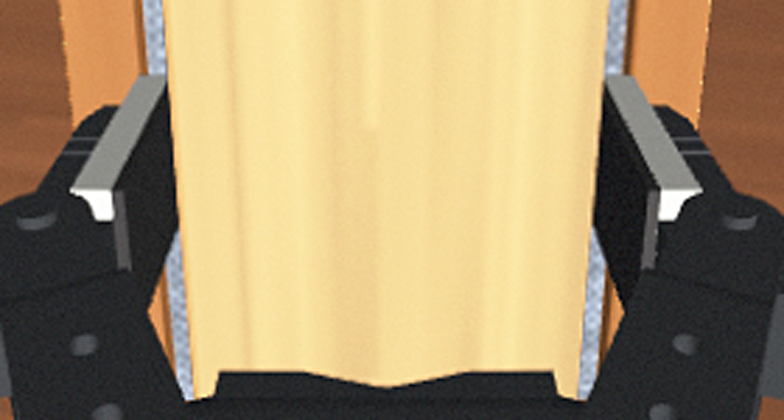

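Request:
step_arm([
  {"jaw":62,"tx":-0.1,"ty":0,"tz":0,"yaw":0},
  {"jaw":62,"tx":-0.2,"ty":0,"tz":0,"yaw":0},
  {"jaw":62,"tx":-0.3,"ty":0,"tz":0,"yaw":0},
  {"jaw":62,"tx":-0.3,"ty":0,"tz":0,"yaw":0},
  {"jaw":62,"tx":-0.3,"ty":0,"tz":0,"yaw":0},
], newtons=20)

```text
t: 37.45
eef_pos: [425.6, -251.3, 78.6]
eef_rot: [-1.046, 1.571, -0.929]
wrist_force: [-0.7, 0.1, -0.3]
grip_width: 64.7
```

Run:
```python
from h import *
for i in range(3): snap('wrist','w36.png'); delta([426,-251.3,200])
A=cv2.imread('pics/w35.png');B=cv2.imread('pics/w36.png')
cv2.imwrite('pics/cmp3.png',np.vstack([cv2.resize(i[150:260,180:460],None,fx=2.6,fy=2.6,interpolation=cv2.INTER_CUBIC) for i in(A,B)]))
```

```text
pos [ 425.6 -251.3   78.6] jaw deg 96.7 tcm [-1.214e+01 -1.000e-02  4.000e-02] t 37.5 j [-0.53  0.37 -0.46  0.74 -0.   -0.65] g 64.7 F [ 0.5 -0.3  0.5]
pos [ 425.5 -251.3   78.5] jaw deg 96.7 tcm [-1.215e+01 -1.000e-02  5.000e-02] t 37.55 j [-0.53  0.37 -0.46  0.74 -0.   -0.65] g 64.6 F [0.  0.5 0.2]
pos [ 425.5 -251.3   78.5] jaw deg 96.7 tcm [-1.215e+01 -1.000e-02  5.000e-02] t 37.6 j [-0.53  0.37 -0.46  0.74 -0.   -0.65] g 64.7 F [0.2 0.1 0.4]
```

View pics/cmp3.png

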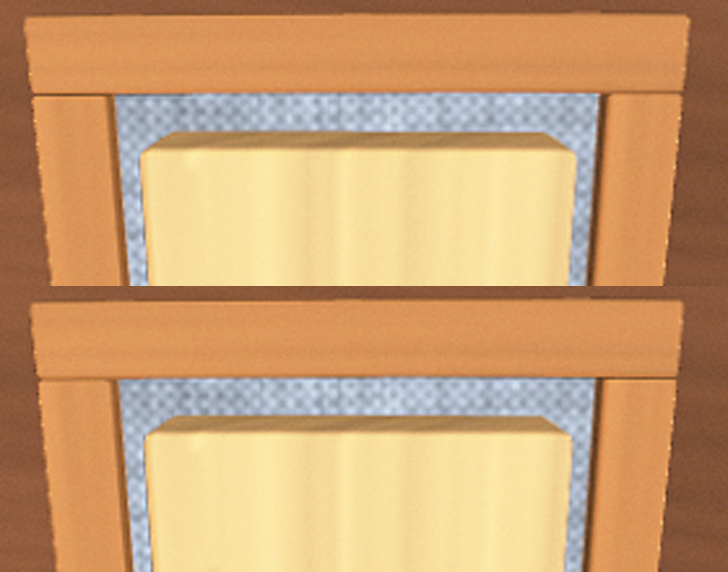

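The piece stays put while the fingers rise, and Fz is about 0. Raising on with the jaws at this width.

Request:
step_arm([
  {"jaw":60,"tx":-0.3,"ty":0,"tz":0,"yaw":0},
  {"jaw":60,"tx":-0.6,"ty":0,"tz":0,"yaw":0},
  {"jaw":60,"tx":-1,"ty":0,"tz":0,"yaw":0},
  {"jaw":60,"tx":-1.5,"ty":0,"tz":0,"yaw":0},
  {"jaw":40,"tx":-2.2,"ty":0,"tz":0,"yaw":0},
  {"jaw":0,"tx":-3,"ty":0,"tz":0,"yaw":0},
  {"jaw":0,"tx":-5,"ty":0,"tz":0,"yaw":0},
  {"jaw":0,"tx":-8,"ty":0,"tz":0,"yaw":0},
  {"jaw":0,"tx":-11,"ty":0,"tz":0,"yaw":0},
  {"jaw":0,"tx":-13,"ty":0,"tz":0,"yaw":0},
  {"jaw":0,"tx":-13,"ty":0,"tz":0,"yaw":0},
  {"jaw":0,"tx":-13,"ty":0,"tz":0,"yaw":0},
  {"jaw":0,"tx":-13,"ty":0,"tz":0,"yaw":0},
], newtons=20)

```text
t: 38.68
eef_pos: [425.2, -251.1, 208.4]
eef_rot: [3.105, 1.571, -3.062]
wrist_force: [-0.6, 1.0, -0.3]
grip_width: 85.4
```

Run:
```python
from h import *
snap('wrist','w37.png'); delta([426,-251.3,200])
im=cv2.imread('pics/w37.png'); cv2.imwrite('pics/w37c.png',cv2.resize(im[150:310,230:410],None,fx=3.7,fy=3.7,interpolation=cv2.INTER_CUBIC))
```

```text
pos [ 425.1 -251.   207.9] jaw deg 96.7 tcm [ 0.79 -0.04  0.09] t 38.73 j [-0.53  0.24 -0.27  1.07 -0.   -0.65] g 85.4 F [-0.6 -0.7 -0.5]
```

View pics/w37c.png

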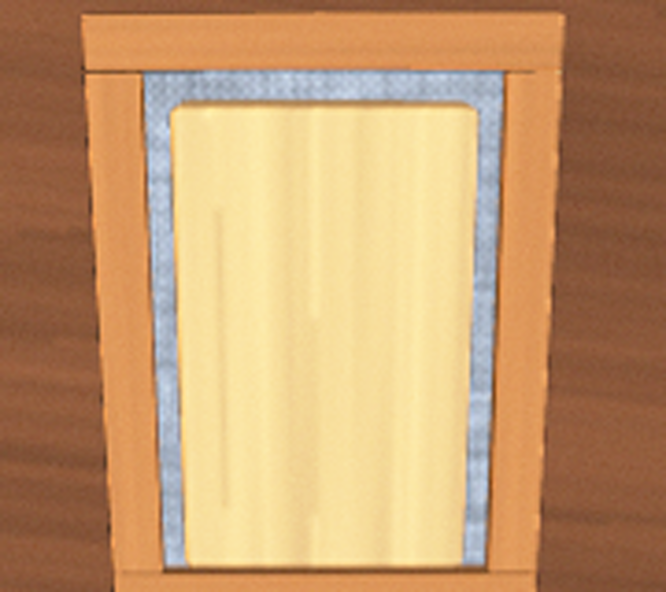

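Run:
```python
from h import *
im=cv2.imread('pics/w37.png'); cv2.imwrite('pics/w37d.png',cv2.resize(im[280:330,240:400],None,fx=5,fy=5,interpolation=cv2.INTER_CUBIC))
cv2.imwrite('pics/w37e.png',cv2.resize(im[145:195,240:400],None,fx=5,fy=5,interpolation=cv2.INTER_CUBIC))
```

```text
(no output)
```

View pics/w37d.png

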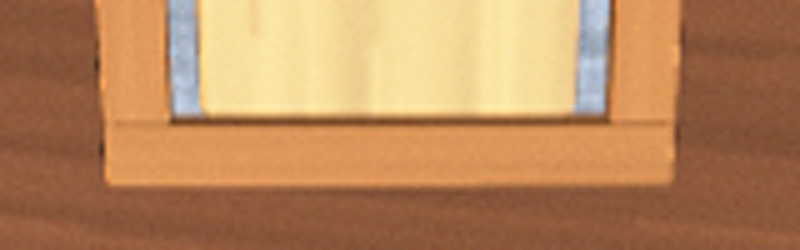

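View pics/w37e.png

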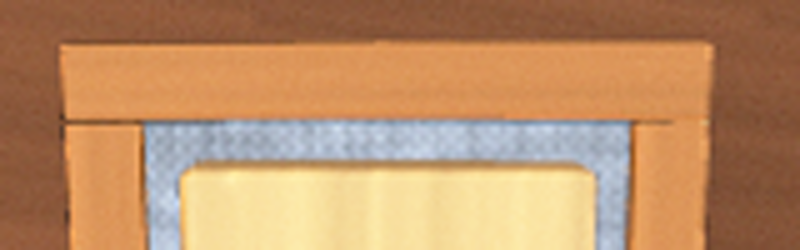

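Run:
```python
from h import *
from scipy.optimize import least_squares
s=load('w37')
E=lambda p:(np.array(p,float)+.5)/5-.5+[240,145]
D=lambda p:(np.array(p,float)+.5)/5-.5+[240,280]
rim=np.array([(-59,-39,12),(-59,39,12),(59,39,12),(59,-39,12),(-71,-51,12),(-71,51,12),(71,51,12),(71,-51,12)],float)
rp=np.array([E((143,121)),E((634,121)),D((609,123)),D((168,123)),E((61,44)),E((713,43)),D((675,184)),D((106,185))])
K=s['K'];dist=np.array([float(s['k1']),0,0,0])
# opencv: distorts as x*(1+k1 r^2)
for idx in([0,1,2,3],list(range(8)),[4,5,6,7]):
    ok,r,t=cv2.solvePnP(rim[idx],rp[idx],K,dist); q=cv2.projectPoints(rim,r,t,K,dist)[0][:,0]
    pp=np.array([E((181,168)),E((596,168)),D((577,114)),D((203,114))])
    f=lambda v:(cv2.projectPoints(np.array([(x*np.cos(v[2])-y*np.sin(v[2])+v[0],x*np.sin(v[2])+y*np.cos(v[2])+v[1],v[3]) for x,y in((-52,-32),(-52,32),(52,32),(52,-32))]),r,t,K,dist)[0][:,0]-pp).ravel()
    o=least_squares(f,[0,0,0,30]); print(idx,'rms rim',np.abs(q-rp)[idx].max().round(2),'piece x,y,yaw,top z',o.x.round(3),'res',np.abs(o.fun).max().round(2))
    R=cv2.Rodrigues(r)[0]; print('cam',(-R.T@t).ravel().round(1))
```

```text
[0, 1, 2, 3] rms rim 0.42 piece x,y,yaw,top z [-3.1200e-01  1.2300e-01  2.0000e-03  2.3037e+01] res 0.29
cam [-72.1   0.  280.6]
[0, 1, 2, 3, 4, 5, 6, 7] rms rim 0.64 piece x,y,yaw,top z [-0.322  0.126 -0.    22.66 ] res 0.31
cam [-72.6   0.7 280. ]
[4, 5, 6, 7] rms rim 0.47 piece x,y,yaw,top z [-3.6600e-01  1.2300e-01 -2.0000e-03  2.2404e+01] res 0.33
cam [-73.1   1.  279.5]
```

Request:
step_arm([
  {"jaw":0,"tx":-3,"ty":0,"tz":0,"yaw":0},
  {"jaw":0,"tx":-6,"ty":0,"tz":0,"yaw":0},
  {"jaw":0,"tx":-9,"ty":0,"tz":0,"yaw":0},
  {"jaw":0,"tx":-10,"ty":0,"tz":0,"yaw":0},
  {"jaw":0,"tx":-10,"ty":0,"tz":0,"yaw":0},
  {"jaw":0,"tx":-10,"ty":0,"tz":0,"yaw":0},
], newtons=20)

```text
t: 39.23
eef_pos: [425.4, -251.2, 307.4]
eef_rot: [2.576, 1.57, 2.693]
wrist_force: [-1.0, 0.5, -1.1]
grip_width: 85.1
```

Run:
```python
from h import *
snap('top','t40.png'); snap('scene','s40.png'); delta([0,0,0])
im=cv2.imread('pics/t40.png'); a=cv2.resize(im[190:370,190:390],None,fx=3.3,fy=3.3,interpolation=cv2.INTER_CUBIC); cv2.imwrite('pics/t40c.png',a)
```

```text
pos [ 424.9 -250.9  306.5] jaw deg 96.7 tcm [ 30.81  29.81 -39.21] t 39.33 j [-0.53  0.19 -0.08  1.31 -0.   -0.65] g 85.6 F [-0.6 -0.8 -0. ]
```

View pics/t40.png

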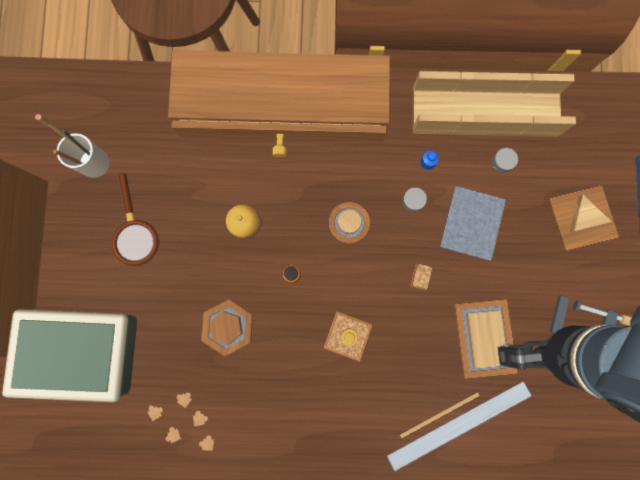

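View pics/t40c.png

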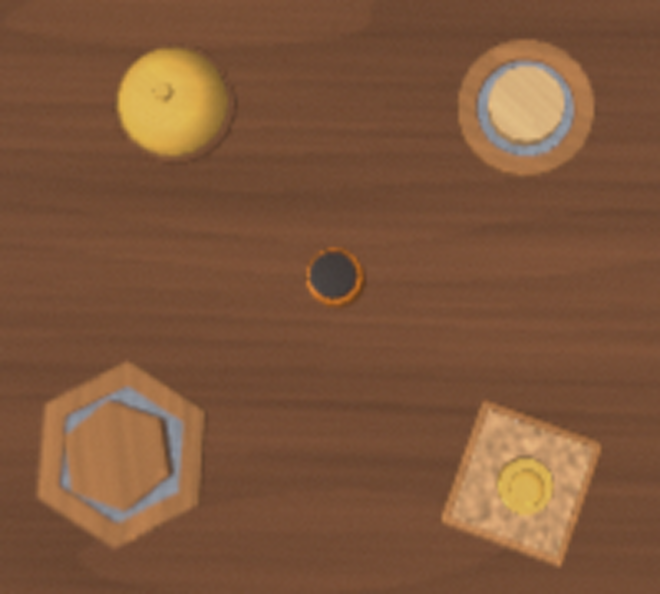

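View pics/s40.png

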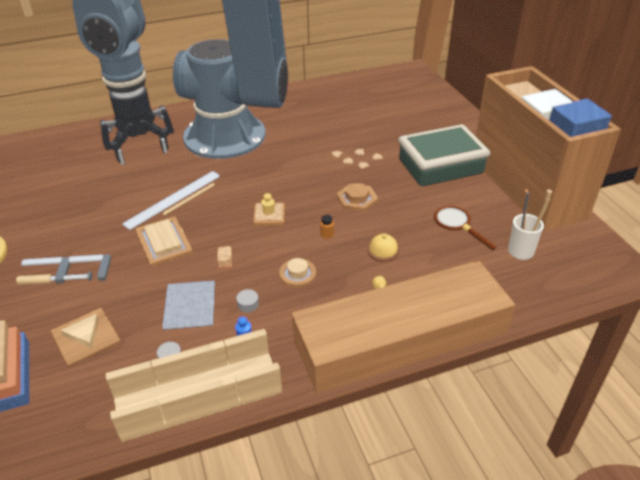

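Run:
```python
from h import *
s=load('t40'); c=lambda p:(np.array([p],float)+.5)/3.3-.5+[190,190]
print('disc',back(s,c((527,104)),30)[0,:2],'hex',back(s,c((118,455)),30)[0,:2],'weight',back(s,c((526,487)),71)[0,:2])
print(manip.close_job())
```

```text
disc [646.06162171  18.7473868 ] hex [434.010853   252.15458766] weight [423.37627816  17.40857336]
the job is handed in; nothing more can be done
None
```

I took the stack apart in order (weight, disc, hexagon, oblong) and handed the job in at about 39 s of the 128 s allowed. One check disagreed: the oblong seems to lie about 6 mm lower in its tray than the description says.

**Last checks.** In the final top picture, each item's distance from the centre of its stand or tray was:

| Item | Off centre |
|---|---|
| weight | 0.6 mm |
| disc | 1.5 mm |
| hexagon | 1.6 mm |
| oblong (from the wrist camera) | 0.4 mm |

All four look upright or flat and are let go. The bell and the magnifier are at the same pixels as at the start, the look-alikes are untouched, and the arm is raised clear of everything.

**What disagreed.**
- **Height:** the oblong met no resistance at the expected floor height. It touched down about 6 mm lower, near desk level. A fit to the tray rim puts its top about 11 mm above the rim, where 18 mm was expected. It meets the written limit (z below 8.8 mm), but it may lie below the stated 6 mm floor, outside the 3 mm tolerance given in the text.
- **Fingers in the well:** because of that depth the fingertips went inside the well and pressed on its walls when I opened them, with about 16 N at the wrist. I closed them slightly, backed straight out and saw no shift of the piece.

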